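# Stack a short post for tack welding

## Task

Set up the short post on the copper welding turntable: first draw the bright foot plate out from under the blue beam without disturbing the beam, and lay it on the turntable's centre, lengthways along the yellow line. Then stand the square tube stub on the middle of the foot plate with its sides square to it, lay the red head plate centred on the stub, lengthways like the foot plate, and last set the brass weight on the middle of the head plate. Leave the round tube stub where it stands, and let go of everything.

Things in the scene. Friction and masses are not known exactly. Their poses are not given: they have to be found in the camera images.
- turntable: Fixed welding turntable that does not turn: flat copper disc 180 mm across on a blue 130 mm square base; its flat top is 40 mm above the bench. Origin on its axis at bench level, z up; a painted yellow line 8 mm wide runs right across the top through the centre along its x axis.
- rests: Pair of fixed yellow flat bars on the bench, each 70 (x) x 30 (y) x 13 mm high, centred at y = +70 and -70 mm, leaving 110 mm free between them. Origin midway between them at bench level, z up; -x is the side towards the robot, to which the foot plate sticks out.
- beam: Loose blue square tube, 40 (x) x 180 (y) x 40 mm high, about 0.8 kg, lying across the two yellow rests, its underside 13 mm above the bench, its long axis y. Origin at the centre of its underside. Must stay as it lies.
- foot_plate: Bright bare metal plate, 130 (x) x 50 (y) x 10 mm thick, 0.5 kg, four dark hole marks near its corners. Lies flat on the bench between the rests, under the beam with 3 mm free above it; some 70 mm of its length sticks out on the rests' -x side, 20 mm on the other. Slid level about 75 mm along the rests' -x it is clear. Origin: centre of its underside, x along its length, z up.
- square_stub: Upright piece of bare steel square tube, 40 x 40 mm outside, walls 4 mm, 60 mm high, open at both ends, about 0.27 kg. Origin at the centre of its underside, x and y square to its sides, z up.
- head_plate: Red painted plate, 80 (x) x 50 (y) x 10 mm thick, about 0.31 kg, with one dark spot in the middle of its top, lying flat. Origin at the centre of its underside, x along its 80 mm length, z up.
- weight: Round brass weight 48 mm across and 30 mm high with a black upright knob on it, 28 mm across, rising from 30 to 64 mm above the underside; about 0.45 kg. Grip it by the knob. Origin at the centre of its underside, z up.
- round_stub: Upright piece of round steel tube, 40 mm across, 60 mm high; not part of this job, to be left standing. Origin at the centre of its underside.
Mind the look-alikes: they are no part of the job. Leave any purple look-alike of the foot_plate alone. Leave any turquoise look-alike of the square_stub alone.

How it is judged:
By the outcome, as a careful person would: the job done as asked, in the order asked, and still so for the second after the job is handed in, with the robot touching nothing.
It also fails if it takes over 128 s, if anything falls off the work surface, if the arm or the gripper's body presses on something with over 40 N, if the wrist force passes 120 N, or if a joint passes its speed limit or range.

## Robot

A 7-joint arm with a two-finger parallel gripper is mounted at the origin on the work surface. World frame = base frame: x ahead of the robot, y to its left, z up, the work surface at z = 0. Lengths are in m, angles in rad, forces in N, time in s.
With the tool pointing down it reaches from about 0.425 to 1.025 m from the base axis. Payload 3.6 kg.
Tool frame: the origin (TCP) lies midway between the tips of the shut fingers; the grasp point (between the pads) lies bot.grip_point_offset behind it (bot.grip_point_offset is the distance from the TCP to the grasp point, in m); z points along the fingers, x is the direction in which the jaws open and shut, and the axes are right-handed (so a half turn about z gives the same grasp; the last joint's range is limited). The gripper opens to 85 mm and grips with 20 to 120 N. Pads are 22 mm wide; open, the fingers measure 114 mm over their backs; the gripper's body (76 mm by 85 mm) begins 54 mm behind the grasp point. The pads swing forward as they close: fully open they stand 13 mm farther back than shut.
Start: joints at [-1.377, 0.591, 0.048, 1.609, -0.033, 0.943, -0.034], TCP at [0.206, 0.695, 0.231] pointing down, gripper open.
Joint ranges: [-2.69, 2.69], [-0.47, 2.24], [-1.27, 1.36], [0.19, 2.51], [-1.53, 4.68], [0.08, 2.07], [-3.09, 3.09]. Speed limits (rad/s): [2.57, 2.57, 3.14, 3.14, 3.14, 3.14, 3.14].

## Interface

Orientations are given as a unit quaternion [x, y, z, w].
In Python, from rig import bot gives the robot as it stands. The module is installed in compiled form; this text tells all that it offers.
- The arm moves only by the tool step_arm, never from a script. Its argument "steps" is a list of rows, each an object of numbers: "x", "y", "z": the shift along the tool's x, y, z in m; "spin": the turn about the tool's z in rad. In form: [{"x": .., "y": .., "z": .., "spin": ..}, ...]. A call has 1 to 8 rows; each row shifts and turns the commanded pose from where the row before left it, along the tool's axes as they then stand; what a row does not reach is not made up. A row lasts 1/8 s, in which the tool goes at most 62.5 mm and 10.7 degrees, less where a joint would pass 70% of its speed; a pose out of reach is approached as far as the arm can. A call with a gripper value outside its range is refused whole. "gripper" is the gripper command: -1 is fully open, 1 is shut, values between are in proportion, set as the call begins (left out, the last holds). The fingers move at their own pace and stop on an object; "force" is the grip in N (left out, the last holds). Time passes only in rows, so rows that do not move let the fingers close. It gives the time, the measured TCP pose, the force and the opening at its end, in the units of the state.
- bot.get_state(): the state, without advancing time (a new reading comes with each control period).
- bot.capture(name): name is "scene" or "top" or "wrist"; returns a dict with "pixels" (384x512x3 uint8, blue, green, red), "range_z" (384x512 float32, m along the optical axis (not along the pixel's ray), 0 where there is no reading), "vfov" (degrees; the focal length in pixels is half the picture's height over the tangent of half this angle, whatever the lens; pixels are square), "cx", "cy" (the principal point, pixels), "R" (3x3) and "t" (3): a world point X has camera coordinates R X + t. Camera axes: x right, y down, z forward; pixel columns grow to the right and rows downward; lengths in m; the calibration is good to about 2 mm. A picture is of the moment at which its call begins.
- bot.finish_job(): hands the job in, once; it reports no verdict.
The state is a dict: "clock": time; "joint_pos": joint angles; "qvel": joint speeds; "joint_efforts": joint torques, N m; "ee_pos": TCP position; "eef_rot": TCP orientation; "ft_force": force on the tool from outside, world axes, zero at the start; "torque": the same for the moment, N m; "grip_width": opening from 0.0 (shut) to 1.0 (fully open).
Only numpy, scipy, OpenCV 4.12 (cv2) and the standard library are available. Lean on these libraries where they do the work, as an engineer would, in place of code of your own. Each camera call takes 0.05 s, during which the arm holds its last target.

## Working session

There is one attempt and no reset: what is moved stays moved. The work goes in short steps, Python scripts to look and compute and a tool call to move; the robot and the scene stay as the last step left them, time stands still between calls to the robot, and variables do not carry over. Pictures are saved under pics/ and viewed, and the job is handed in when it is done.

Besides the shell and the picture viewer there is one more tool, called after "Emit:" by a JSON object that holds its "name" and its "arguments". step_arm: Moves the arm, as the interface text tells. Its arguments: {"type":"object","properties":{"steps":{"type":"array"},"gripper":{"type":"number"},"force":{"type":"number"}},"required":["steps"]}

```bash
mkdir -p pics; cat > h.py <<'E'
from rig import bot
import numpy as np, cv2
def cap(n,f=None):
    c=bot.capture(n)
    if f: cv2.imwrite('pics/'+f,c['pixels'])
    np.savez('last_%s.npz'%n,**{k:np.asarray(v) for k,v in c.items()})
    return c
def foc(c): return c['pixels'].shape[0]/2/np.tan(np.radians(float(c['vfov']))/2)
def ray(c,u,v,z):
    f=foc(c);R=np.array(c['R']);t=np.array(c['t'])
    d=R.T@np.array([(u-c['cx'])/f,(v-c['cy'])/f,1]);o=-R.T@t
    return o+d*(z-o[2])/d[2]
def cloud(c):
    f=foc(c);R=np.array(c['R']);t=np.array(c['t']);Z=c['range_z']
    v,u=np.mgrid[:Z.shape[0],:Z.shape[1]]
    P=np.stack([(u-c['cx'])/f*Z,(v-c['cy'])/f*Z,Z],-1)
    return (P-t)@R
E
python3 - <<'E'
from h import *
for n in('scene','top','wrist'):
    c=cap(n,n+'0.png');print(n,c['vfov'],c['cx'],c['cy'],-np.array(c['R']).T@c['t'])
print(bot.get_state(),bot.grip_point_offset)
E
```

```text
scene 57.09256018996777 253.628753047393 190.52102498384065 [0.84535873 0.3952716  0.82470165]
top 56.757434947511975 259.25460255908405 190.12845406375592 [0.44870935 0.07862129 0.925351  ]
wrist 64.30175632834853 258.325188265317 191.7528342857583 [0.12990655 0.7166712  0.37337553]
{'clock': 0.15, 'joint_pos': array([-1.37649717,  0.59191951,  0.04830159,  1.60952413, -0.03330079,
        0.942728  , -0.0336956 ]), 'qvel': array([-0.00055301, -0.00139021, -0.00084492, -0.00602577,  0.00128785,
       -0.00015674,  0.00025297]), 'joint_efforts': array([ 2.59212080e-03, -5.49248886e+01,  1.54948823e+00, -1.98453909e+01,
        9.53725161e-03,  5.70410994e-03,  1.38539292e-06]), 'ee_pos': array([0.20558351, 0.69456555, 0.23039661]), 'eef_rot': array([ 8.01172343e-01,  5.98433028e-01, -6.81900526e-04,  5.67588864e-04]), 'ft_force': array([-0.69208248, -0.49626684, -0.48549529]), 'torque': array([ 0.04652268, -0.00870458,  0.03505603]), 'grip_width': 1.0003005831139624} 0.0187
```

View pics/scene0.png

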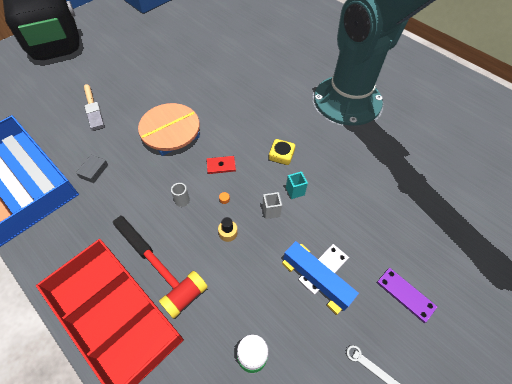

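View pics/top0.png

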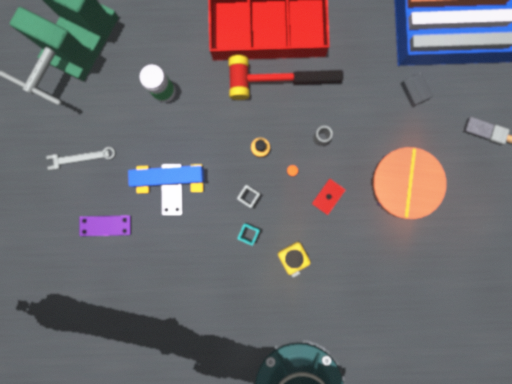

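View pics/wrist0.png

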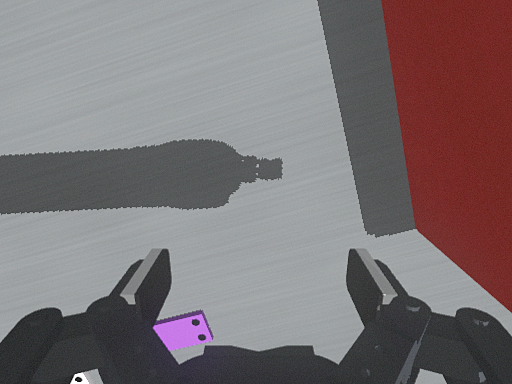

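Candidates, as top-view pixels:
- **Foot plate:** bright plate under the beam (172,190). The purple look-alike is at (105,226).
- **Square stub:** grey (249,197). The turquoise look-alike is at (249,234), and the round stub is at (324,134).
- **Head plate:** red with a spot (328,196). The red tray and mallet could be confused with it.
- **Weight:** brass with a black knob (260,147). The yellow tape (294,259) and orange puck (292,170) could be confused with it.
- **Turntable:** (409,183).

I choose the bright, grey, red-with-spot and brass ones, and check them in a crop.

```bash
python3 - <<'E'
from h import *
c=dict(np.load('last_top.npz'));im=c['pixels']
cv2.imwrite('pics/crop1.png',cv2.resize(im[125:270,115:355],None,fx=3.3,fy=3.3,interpolation=cv2.INTER_CUBIC))
hsv=cv2.cvtColor(im,cv2.COLOR_BGR2HSV)
P=cloud(c)
for n,u,v in [('foot',172,200),('beam',165,176),('sq',249,197),('turq',249,234),('head',322,200),('wt',260,147),('round',324,134),('table',425,183),('line',410,183),('bench',230,260)]:
    print(n,im[v,u],hsv[v,u],P[v,u].round(4),c['range_z'][v,u])
E
```

```text
foot [255 254 254] [120   1 255] [0.48   0.3116 0.007 ] 0.92030656
beam [251 160  91] [107 163 251] [0.5378 0.3155 0.0564] 0.8741178
sq [114 110 107] [107  16 114] [0.4823 0.1123 0.0012] 0.9248396
turq [116 113 108] [101  18 116] [ 0.3863  0.115  -0.0024] 0.92313665
head [ 61  64 232] [  1 188 232] [ 0.4688 -0.0753  0.0116] 0.9123642
wt [77 74 75] [130  10  77] [0.6019 0.0799 0.0612] 0.8712015
round [100  97  96] [113  10 100] [ 0.6427 -0.0895 -0.0025] 0.9358644
table [118 164 247] [ 11 133 247] [ 0.5031 -0.3274  0.041 ] 0.8831797
line [ 87 224 252] [ 25 167 252] [ 0.5041 -0.2897  0.0424] 0.88210356
bench [115 111 108] [107  16 115] [ 0.321   0.1658 -0.0008] 0.91831064
```

View pics/crop1.png

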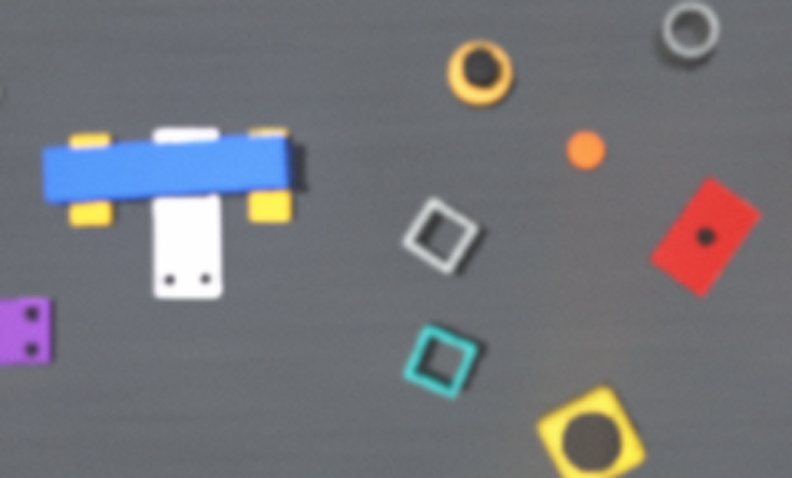

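```bash
cat >> h.py <<'E'
def rect(c,mask,z,near=None,close=0):
    """largest contour (or contour nearest 'near' px) -> world min-area rect at plane z"""
    m=mask.astype(np.uint8)*255
    if close: m=cv2.morphologyEx(m,cv2.MORPH_CLOSE,np.ones((close,close)))
    cs,_=cv2.findContours(m,cv2.RETR_EXTERNAL,cv2.CHAIN_APPROX_NONE)
    cs=[k for k in cs if cv2.contourArea(k)>30]
    if near is not None: k=min(cs,key=lambda k:np.hypot(*(k[:,0].mean(0)-near)))
    else: k=max(cs,key=cv2.contourArea)
    W=np.array([ray(c,u,v,z)[:2] for u,v in k[:,0]])
    r=cv2.minAreaRect((W*1000).astype(np.float32))
    b=cv2.boxPoints(r);e0=b[1]-b[0];e1=b[2]-b[1]
    e=e0 if np.hypot(*e0)>np.hypot(*e1) else e1
    M=cv2.moments((W*1e4).astype(np.float32)); cen=np.array([M['m10'],M['m01']])/M['m00']/1e4
    return np.array(r[0])/1000,np.round(sorted(r[1]),1),(np.degrees(np.arctan2(e[1],e[0]))+90)%180-90,cen
E
python3 - <<'E'
from h import *
c=dict(np.load('last_top.npz'));im=c['pixels']
hsv=cv2.cvtColor(im,cv2.COLOR_BGR2HSV).astype(int);H,S,V=[hsv[...,i] for i in range(3)]
print('foot vis',rect(c,(S<40)&(V>200),.010,(172,200)))
print('foot both',rect(c,(S<40)&(V>200),.010,(172,166)))
print('beam',rect(c,(H>100)&(H<115)&(S>120)&(V>150),.053,(165,176)))
for n in ((142,187),(196,187)): print('rest',rect(c,(abs(H-25)<6)&(S>120)&(V>120),.013,n))
print('head',rect(c,((H<5)|(H>175))&(S>140)&(V>150),.010,(328,196),5))
print('sq',rect(c,(V>150)&(S<60),.060,(249,197),9))
print('round',rect(c,(V>135)&(S<60),.060,(324,134),9))
print('weight',rect(c,(abs(H-20)<10)&(S>100),.030,(260,147),9))
print('turq',rect(c,(abs(H-90)<8)&(S>100),.060,(249,234),9))
print('disc',rect(c,(abs(H-15)<15)&(S>80)&(V>150),.040,(409,183),9))
print('line',rect(c,(abs(H-25)<4)&(S>130)&(V>200),.040,(410,183),3))
E
```

```text
foot vis (array([0.48237622, 0.31348367]), array([51.8, 77.5]), np.float32(-0.9292755), array([0.48166134, 0.31225158]))
foot both (array([0.56951245, 0.31343695]), array([ 7.8, 49.4]), np.float32(88.32176), array([0.5699069 , 0.31460209]))
beam (array([0.53884296, 0.31675848]), array([ 43.3, 183.8]), np.float32(-88.29898), array([0.53841532, 0.31777706]))
rest (array([0.50777603, 0.38722586]), array([15.5, 31.2]), np.float32(88.35806), array([0.50859218, 0.38734953]))
rest (array([0.51143878, 0.24512907]), array([20.7, 31.1]), np.float32(88.35574), array([0.51108484, 0.24516927]))
head (array([ 0.47791489, -0.09197672]), array([49.6, 79.4]), np.float32(-37.44287), array([ 0.4780179 , -0.09195004]))
sq (array([0.48308194, 0.11308274]), array([43.3, 43.3]), np.float32(-35.178448), array([0.48307413, 0.11336753]))
round (array([ 0.63211017, -0.07825105]), array([39.3, 39.8]), np.float32(-2.1171417), array([ 0.63203391, -0.0781792 ]))
weight (array([0.60746448, 0.07993061]), array([45.7, 46.1]), np.float32(-1.6932449), array([0.60738673, 0.07995926]))
turq (array([0.39088089, 0.11412054]), array([43.6, 44.8]), np.float32(-25.5458), array([0.3910628 , 0.11411642]))
disc (array([ 0.50608664, -0.28943503]), array([181. , 181.5]), np.float32(-47.221966), array([ 0.50553166, -0.28960153]))
line (array([ 0.50592307, -0.29082675]), array([  7. , 168.8]), np.float32(-9.4114685), array([ 0.5051465 , -0.29075759]))
```

```bash
cat >> h.py <<'E'
from scipy.spatial.transform import Rotation as Rn
def go(x,y,z,yaw=None,s=None):
    """delta in tool axes from measured pose to TCP xyz, jaw axis at world yaw deg (mod 180). spin first then shift"""
    s=s or bot.get_state(); R=Rn.from_quat(s['eef_rot']).as_matrix(); p=np.array(s['ee_pos'])
    a=np.degrees(np.arctan2(R[1,0],R[0,0])); sp=0
    if yaw is not None: sp=(a-yaw+90)%180-90
    R2=R@Rn.from_rotvec([0,0,np.radians(sp)]).as_matrix()
    d=np.array([x,y,z])-p
    print('clk %.2f p'%s['clock'],p.round(4),'jawyaw %.2f'%a,'tilt',R[:2,2].round(4),'grip %.3f'%s['grip_width'],'F',np.round(s['ft_force'],1))
    print(' spin %.4f'%np.radians(sp),' before-spin xyz',(R.T@d).round(4),' after-spin xyz',(R2.T@d).round(4), 'j7 %.2f'%s['joint_pos'][6])
E
python3 - <<'E'
from h import *
go(.465,.313,.15,88.8)
c=np.load('last_wrist.npz');print(c['R'])
E
```

```text
clk 0.15 p [0.2056 0.6946 0.2304] jawyaw 73.52 tilt [-0.0004 -0.0017] grip 1.000 F [-0.7 -0.5 -0.5]
 spin -0.2668  before-spin xyz [-0.2921  0.357   0.0809]  after-spin xyz [-0.3759  0.2674  0.0809] j7 -0.03
[[ 0.28286867  0.95915689 -0.00183888]
 [ 0.91224977 -0.2684419   0.30941767]
 [ 0.29628646 -0.08920209 -0.95092446]]
```

Emit:
{"name": "step_arm", "arguments": {"steps": [{"spin": -0.133},{"spin": -0.134},{"x": -0.045,"y": 0.032},{"x": -0.045,"y": 0.032},{"x": -0.045,"y": 0.032},{"x": -0.045,"y": 0.032},{"x": -0.045,"y": 0.032},{"x": -0.045,"y": 0.032}]}}

```text
$.steps[0]: bad value
```

Emit:
{"name": "step_arm", "arguments": {"steps": [{"x": -0.045,"y": 0.032,"z": 0.02},{"x": -0.03,"y": 0.023,"z": 0.03},{"x": -0.015,"y": 0.01,"z": 0.03},{"x": -0.01,"y": 0.007},{},{}]}}

```text
$.steps[0]: bad value
```

```bash
python3 - <<'E'
from h import *
cap('wrist','w1.png');go(.465,.313,.15,88.8)
E
```

```text
clk 0.20 p [0.2056 0.6947 0.2306] jawyaw 73.52 tilt [-0.0003 -0.0013] grip 1.002 F [ 0.1  0.2 -0.1]
 spin -0.2668  before-spin xyz [-0.2923  0.357   0.081 ]  after-spin xyz [-0.3761  0.2674  0.081 ] j7 -0.03
```

View pics/w1.png

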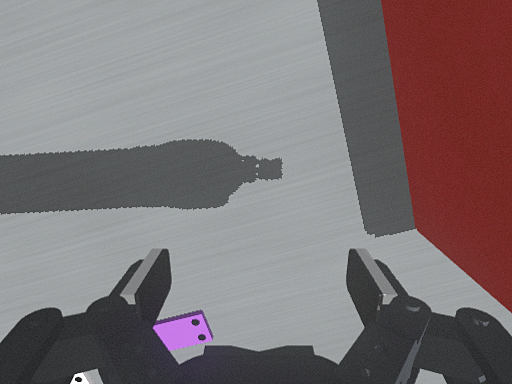

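Rows need all four numbers; nothing moved (the picture is unchanged).

Emit:
{"name": "step_arm", "arguments": {"steps": [{"x": 0,"y": 0,"z": 0,"spin": -0.133},{"x": 0,"y": 0,"z": 0,"spin": -0.134},{"x": -0.045,"y": 0.032,"z": 0,"spin": 0},{"x": -0.045,"y": 0.032,"z": 0,"spin": 0},{"x": -0.045,"y": 0.032,"z": 0,"spin": 0},{"x": -0.045,"y": 0.032,"z": 0,"spin": 0},{"x": -0.045,"y": 0.032,"z": 0,"spin": 0},{"x": -0.045,"y": 0.032,"z": 0,"spin": 0}]}}

```text
clock: 1.2
ee_pos: [0.393, 0.4197, 0.2313]
eef_rot: [0.714, 0.7, 0.0, 0.0]
ft_force: [-0.1, 0.1, 0.4]
grip_width: 1.001
```

Emit:
{"name": "step_arm", "arguments": {"steps": [{"x": -0.045,"y": 0.032,"z": 0.02,"spin": 0},{"x": -0.035,"y": 0.023,"z": 0.03,"spin": 0},{"x": -0.018,"y": 0.01,"z": 0.03,"spin": 0},{"x": 0,"y": 0,"z": 0,"spin": 0},{"x": 0,"y": 0,"z": 0,"spin": 0}]}}

```text
clock: 1.82
ee_pos: [0.455, 0.3237, 0.1521]
eef_rot: [0.714, 0.7, 0.001, -0.0]
ft_force: [0.3, 0.7, 0.9]
grip_width: 0.999
```

```bash
python3 - <<'E'
from h import *
cap('wrist','w2.png');go(.465,.313,.15,88.8)
E
```

```text
clk 1.88 p [0.455  0.3243 0.1525] jawyaw 88.95 tilt [0.0014 0.0025] grip 0.998 F [ 0.5  0.1 -0.9]
 spin 0.0026  before-spin xyz [-0.0111  0.0102  0.0025]  after-spin xyz [-0.0111  0.0102  0.0025] j7 0.85
```

View pics/w2.png

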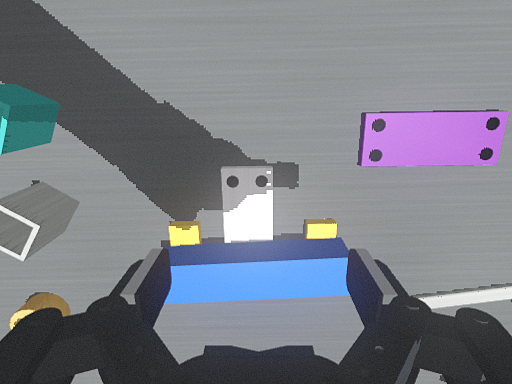

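```bash
python3 - <<'E'
from h import *
c=dict(np.load('last_wrist.npz'));P=cloud(c);h=P[...,2]
print(h[200:206,245:250].mean(),h[200:206,300:306].mean(),h[200:206,245].round(4),h[200,300:306].round(4))
m=(h>.006)&(h<.0125);m[:150]=0;m[238:]=0;m[:,:205]=0;m[:,290:]=0
m=cv2.morphologyEx(m.astype(np.uint8),cv2.MORPH_OPEN,np.ones((3,3)))
print(rect(c,m>0,.010))
for uv in [(222,166),(272,166),(223,240),(273,240),(232,181),(261,181)]:print(uv,ray(c,*uv,.010).round(4))
im=c['pixels']
cv2.imwrite('pics/w2c.png',cv2.resize(im[150:310,160:350],None,fx=4,fy=3.7,interpolation=cv2.INTER_CUBIC))
E
```

```text
0.010780580148242763 0.0005047163815163511 [0.011  0.01   0.0109 0.0105 0.0109 0.0103] [ 0.0003  0.001  -0.0002  0.0004  0.0007 -0.0006]
(array([0.48080417, 0.31194287]), array([49.4, 74.7]), np.float32(-0.25886536), array([0.48078451, 0.31218923]))
(222, 166) [0.4423 0.289  0.01  ]
(272, 166) [0.4432 0.3368 0.01  ]
(223, 240) [0.5207 0.2857 0.01  ]
(273, 240) [0.5217 0.3375 0.01  ]
(232, 181) [0.4574 0.2979 0.01  ]
(261, 181) [0.458 0.326 0.01 ]
```

View pics/w2c.png

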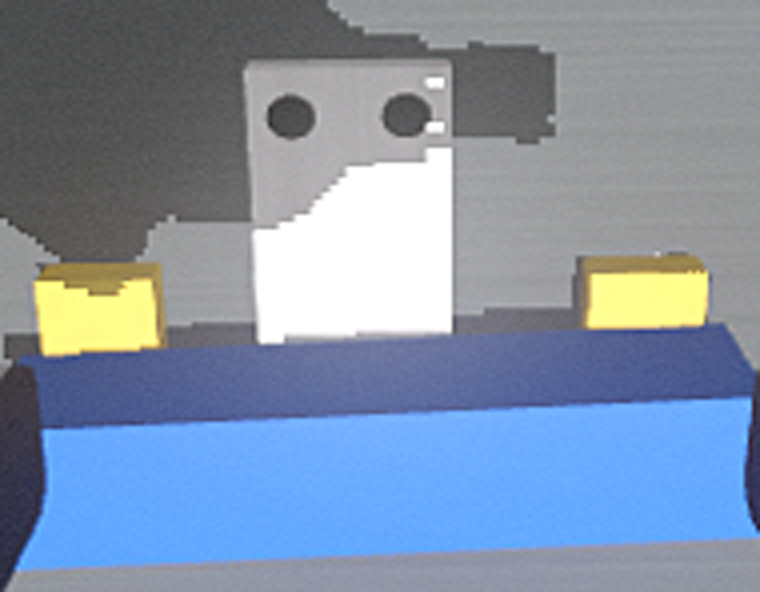

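Emit:
{"name": "step_arm", "arguments": {"steps": [{"x": -0.012,"y": 0.012,"z": 0.03,"spin": 0},{"x": 0,"y": 0,"z": 0.05,"spin": 0},{"x": 0,"y": 0,"z": 0.04,"spin": 0},{"x": 0,"y": 0,"z": 0,"spin": 0},{"x": 0,"y": 0,"z": 0,"spin": 0}]}}

```text
clock: 2.5
ee_pos: [0.4676, 0.3116, 0.033]
eef_rot: [0.714, 0.7, 0.002, -0.0]
ft_force: [-0.1, -0.3, 1.0]
grip_width: 0.997
```

```bash
python3 - <<'E'
from h import *
go(.467,.312,.0,89.2)
E
```

```text
clk 2.50 p [0.4676 0.3116 0.033 ] jawyaw 88.90 tilt [0.0022 0.0022] grip 0.997 F [-0.1 -0.3  1. ]
 spin -0.0053  before-spin xyz [ 0.0004 -0.0006  0.033 ]  after-spin xyz [ 0.0004 -0.0006  0.033 ] j7 0.88
```

Emit:
{"name": "step_arm", "arguments": {"steps": [{"x": 0,"y": 0,"z": 0.016,"spin": -0.005},{"x": 0,"y": 0,"z": 0.016,"spin": 0},{"x": 0,"y": 0,"z": 0,"spin": 0},{"x": 0,"y": 0,"z": 0,"spin": 0}]}}

```text
clock: 3.0
ee_pos: [0.4668, 0.3095, -0.0008]
eef_rot: [0.713, 0.701, -0.0, 0.0]
ft_force: [0.5, 0.2, 0.6]
grip_width: 1.0
```

Emit:
{"name": "step_arm", "arguments": {"steps": [{"x": 0,"y": 0,"z": 0,"spin": 0},{"x": 0,"y": 0,"z": 0,"spin": 0},{"x": 0,"y": 0,"z": 0,"spin": 0},{"x": 0,"y": 0,"z": 0,"spin": 0},{"x": 0,"y": 0,"z": 0,"spin": 0},{"x": 0,"y": 0,"z": 0,"spin": 0},{"x": 0,"y": 0,"z": 0,"spin": 0},{"x": 0,"y": 0,"z": 0,"spin": 0}], "gripper": 1, "force": 40}}

```text
clock: 4.0
ee_pos: [0.4672, 0.3107, 0.0001]
eef_rot: [0.712, 0.702, 0.001, -0.0]
ft_force: [0.3, 1.7, 5.5]
grip_width: 0.566
```

```bash
python3 - <<'E'
from h import *
cap('wrist','w3.png');go(.387,.312,.0,89.2);cap('scene','s3.png')
E
```

```text
clk 4.05 p [4.673e-01 3.106e-01 1.000e-04] jawyaw 89.17 tilt [0.0013 0.0014] grip 0.570 F [-0.8  1.   6.1]
 spin -0.0006  before-spin xyz [ 0.0002 -0.0803  0.    ]  after-spin xyz [ 0.0002 -0.0803  0.    ] j7 0.88
```

View pics/w3.png

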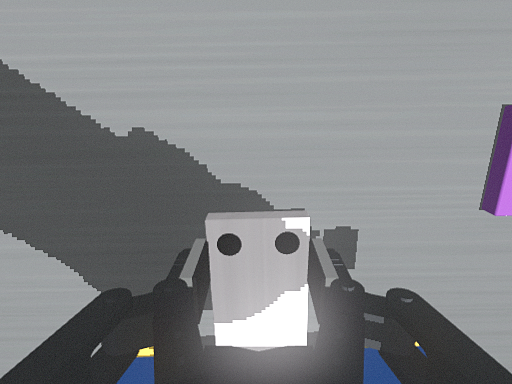

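Emit:
{"name": "step_arm", "arguments": {"steps": [{"x": 0,"y": -0.005,"z": -0.0005,"spin": 0},{"x": 0,"y": -0.01,"z": 0,"spin": 0},{"x": 0,"y": -0.015,"z": 0,"spin": 0},{"x": 0,"y": -0.015,"z": 0,"spin": 0},{"x": 0,"y": -0.015,"z": 0,"spin": 0},{"x": 0,"y": -0.015,"z": 0,"spin": 0},{"x": 0,"y": -0.012,"z": 0,"spin": 0},{"x": 0,"y": 0,"z": 0,"spin": 0}]}}

```text
clock: 5.1
ee_pos: [0.3773, 0.3113, 0.0001]
eef_rot: [0.712, 0.702, -0.001, -0.001]
ft_force: [1.4, 1.3, 7.4]
grip_width: 0.57
```

```bash
python3 - <<'E'
from h import *
cap('top','t4.png');go(.387,.312,.0,89.2);cap('scene','s4.png')
E
```

```text
clk 5.15 p [3.773e-01 3.113e-01 1.000e-04] jawyaw 89.19 tilt [-0.0023 -0.0005] grip 0.567 F [1.5 1.2 6.3]
 spin -0.0002  before-spin xyz [0.0008 0.0097 0.0001]  after-spin xyz [0.0008 0.0097 0.0001] j7 0.80
```

View pics/s4.png

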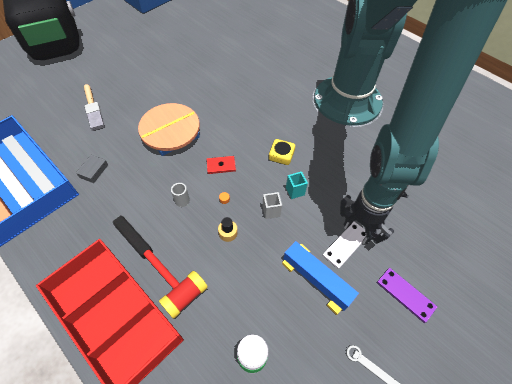

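Emit:
{"name": "step_arm", "arguments": {"steps": [{"x": 0,"y": 0,"z": 0,"spin": 0},{"x": 0,"y": 0,"z": 0,"spin": 0},{"x": 0,"y": 0,"z": 0,"spin": 0},{"x": 0,"y": 0,"z": 0,"spin": 0},{"x": 0,"y": 0,"z": -0.04,"spin": 0},{"x": 0,"y": 0.02,"z": -0.06,"spin": 0},{"x": 0,"y": 0.02,"z": -0.05,"spin": 0},{"x": 0,"y": 0,"z": 0,"spin": 0}], "gripper": -1}}

```text
clock: 6.2
ee_pos: [0.4238, 0.312, 0.1531]
eef_rot: [0.714, 0.701, 0.005, 0.001]
ft_force: [0.0, 0.2, 0.1]
grip_width: 0.995
```

```bash
python3 - <<'E'
from h import *
c=cap('wrist','w5.png');P=cloud(c);h=P[...,2]
go(.417,.312,.0)
m=(h>.006)&(h<.0135);m=cv2.morphologyEx(m.astype(np.uint8),cv2.MORPH_OPEN,np.ones((3,3)))
cv2.imwrite('pics/m5.png',m*255)
E
```

```text
clk 6.25 p [0.4211 0.3109 0.1508] jawyaw 89.02 tilt [0.0033 0.0027] grip 0.997 F [ 0.2 -0.9 -0.3]
 spin 0.0000  before-spin xyz [ 0.0006 -0.0046  0.1508]  after-spin xyz [ 0.0006 -0.0046  0.1508] j7 0.85
```

View pics/w5.png

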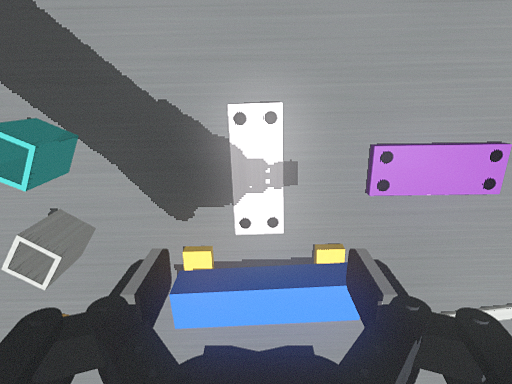

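View pics/m5.png

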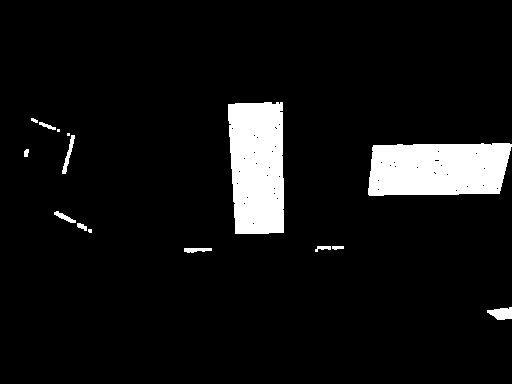

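```bash
cat >> h.py <<'E'
def hrect(c,lo,hi,z,near):
    h=cloud(c)[...,2];m=((h>lo)&(h<hi)).astype(np.uint8)
    m=cv2.morphologyEx(cv2.morphologyEx(m,cv2.MORPH_CLOSE,np.ones((3,3))),cv2.MORPH_OPEN,np.ones((3,3)))
    return rect(c,m>0,z,near)
E
python3 - <<'E'
from h import *
c=cap('wrist')
print(hrect(c,.006,.0135,.010,(257,168)));go(.417,.312,0,89)
E
```

```text
(array([0.41935956, 0.31142432]), array([ 49.9, 130. ]), np.float32(0.8349991), array([0.41930692, 0.31135985]))
clk 6.30 p [0.4193 0.3101 0.1492] jawyaw 89.07 tilt [-0.0001  0.0001] grip 0.998 F [-0.5 -1.2 -0.1]
 spin 0.0011  before-spin xyz [ 0.0019 -0.0023  0.1492]  after-spin xyz [ 0.0019 -0.0023  0.1492] j7 0.85
```

Emit:
{"name": "step_arm", "arguments": {"steps": [{"x": 0.001,"y": 0,"z": 0.03,"spin": -0.02},{"x": 0,"y": 0,"z": 0.06,"spin": 0},{"x": 0,"y": 0,"z": 0.04,"spin": 0},{"x": 0,"y": 0,"z": 0.018,"spin": 0},{"x": 0,"y": 0,"z": 0,"spin": 0},{"x": 0,"y": 0,"z": 0,"spin": 0}]}}

```text
clock: 7.05
ee_pos: [0.42, 0.3118, 0.0019]
eef_rot: [0.706, 0.709, 0.001, 0.0]
ft_force: [0.6, -0.3, -1.1]
grip_width: 0.999
```

Emit:
{"name": "step_arm", "arguments": {"steps": [{"x": 0,"y": 0,"z": 0,"spin": 0},{"x": 0,"y": 0,"z": 0,"spin": 0},{"x": 0,"y": 0,"z": 0,"spin": 0},{"x": 0,"y": 0,"z": 0,"spin": 0},{"x": 0,"y": 0,"z": 0,"spin": 0},{"x": 0,"y": 0,"z": 0,"spin": 0},{"x": 0,"y": 0,"z": 0,"spin": 0}], "gripper": 1, "force": 60}}

```text
clock: 7.92
ee_pos: [0.4202, 0.3118, 0.0026]
eef_rot: [0.706, 0.709, 0.001, 0.0]
ft_force: [-0.5, -0.7, 9.6]
grip_width: 0.558
```

Emit:
{"name": "step_arm", "arguments": {"steps": [{"x": 0,"y": 0,"z": -0.02,"spin": 0},{"x": 0,"y": 0,"z": -0.03,"spin": 0},{"x": 0,"y": -0.01,"z": -0.04,"spin": 0},{"x": 0,"y": 0,"z": -0.05,"spin": 0},{"x": 0,"y": 0,"z": 0,"spin": 0},{"x": 0,"y": 0,"z": 0,"spin": 0}]}}

```text
clock: 8.68
ee_pos: [0.4085, 0.3104, 0.1403]
eef_rot: [0.706, 0.709, -0.001, -0.0]
ft_force: [-0.5, 0.0, -5.2]
grip_width: 0.556
```

```bash
python3 - <<'E'
from h import *
c=cap('wrist','w6.png');go(.507,-.29,.15,80.5);cap('scene','s6.png')
E
```

```text
clk 8.72 p [0.4082 0.3101 0.1396] jawyaw 90.25 tilt [-0.0029 -0.0026] grip 0.552 F [ 0.  -0.7 -5.6]
 spin 0.1701  before-spin xyz [-0.6005  0.0962 -0.0091]  after-spin xyz [-0.5756  0.1965 -0.0091] j7 0.85
```

View pics/w6.png

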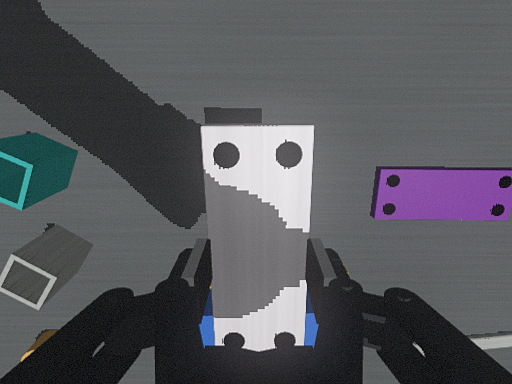

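View pics/s6.png

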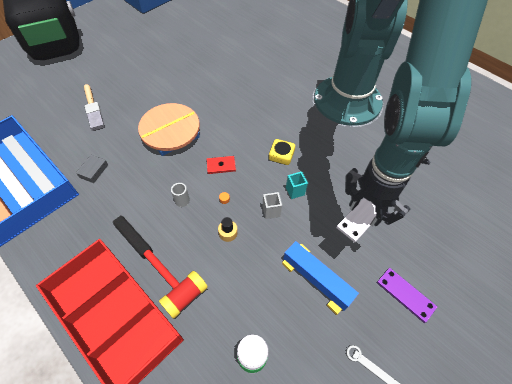

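```bash
python3 - <<'E'
from h import *
for n in('top','scene'):
    c=cap(n);im=c['pixels']
    hsv=cv2.cvtColor(im,cv2.COLOR_BGR2HSV).astype(int);H,S,V=[hsv[...,i] for i in range(3)]
    m=(abs(H-17)<13)&(S>80)&(V>120); near=(409,183) if n=='top' else (169,127)
    m=cv2.morphologyEx(m.astype(np.uint8),cv2.MORPH_CLOSE,np.ones((5,5)))
    cs,_=cv2.findContours(m,cv2.RETR_EXTERNAL,cv2.CHAIN_APPROX_NONE)
    k=min(cs,key=lambda k:np.hypot(*(k[:,0].mean(0)-near)) if cv2.contourArea(k)>300 else 1e9)
    W=np.array([ray(c,u,v,.04)[:2] for u,v in k[:,0]])
    print(n,'disc',cv2.fitEllipse((W*1000).astype(np.float32)),cv2.minEnclosingCircle((W*1000).astype(np.float32)))
    l=(abs(H-25)<4)&(S>120)&(V>150)
    v,u=np.nonzero(l&(m>0)); s=np.hypot(u-near[0],v-near[1])<45;u=u[s];v=v[s]
    Q=np.array([ray(c,a,b,.04)[:2] for a,b in zip(u,v)])
    L=cv2.fitLine((Q*1000).astype(np.float32),cv2.DIST_HUBER,0,.01,.01).ravel();print('line',len(u),L,np.degrees(np.arctan2(L[1],L[0])))
c=dict(np.load('last_wrist.npz'));P=cloud(c)
for u,v in [(210,135),(305,135),(230,300),(290,300),(258,340)]:print((u,v),P[v,u].round(4))
print(hrect(c,.12,.17,.144,(257,220)))
E
```

```text
top disc ((505.3157653808594, -288.60302734375), (181.10255432128906, 183.17428588867188), 31.685529708862305) ((505.1051025390625, -288.12286376953125), 92.85997772216797)
line 247 [ 9.8547858e-01 -1.6979992e-01  5.0522690e+02 -2.9050580e+02] -9.776187
scene disc ((509.3263244628906, -288.1724548339844), (177.22552490234375, 186.32020568847656), 156.9880828857422) ((511.0947265625, -289.0344543457031), 94.49048614501953)
line 63 [ 9.8565632e-01 -1.6876510e-01  5.0898367e+02 -2.9116699e+02] -9.716026
(210, 135) [0.3475 0.2884 0.1482]
(305, 135) [0.3471 0.33   0.1493]
(230, 300) [0.4341 0.2951 0.1474]
(290, 300) [0.4331 0.3267 0.1485]
(258, 340) [0.4599 0.3101 0.148 ]
(array([0.40580212, 0.30687344]), array([ 86.7, 132.2]), np.float32(15.541512), array([0.40588121, 0.30998414]))
```

Emit:
{"name": "step_arm", "arguments": {"steps": [{"x": 0,"y": 0,"z": -0.01,"spin": 0.085},{"x": 0,"y": 0,"z": 0,"spin": 0.085},{"x": -0.03,"y": 0.01,"z": 0,"spin": 0},{"x": -0.055,"y": 0.02,"z": 0,"spin": 0},{"x": -0.055,"y": 0.02,"z": 0,"spin": 0},{"x": -0.055,"y": 0.02,"z": 0,"spin": 0},{"x": -0.055,"y": 0.02,"z": 0,"spin": 0},{"x": -0.055,"y": 0.02,"z": 0,"spin": 0}]}}

```text
clock: 9.88
ee_pos: [0.4676, -0.0094, 0.1502]
eef_rot: [0.763, 0.646, -0.001, -0.0]
ft_force: [1.2, 0.9, -5.3]
grip_width: 0.556
```

Emit:
{"name": "step_arm", "arguments": {"steps": [{"x": -0.055,"y": 0.02,"z": 0,"spin": 0},{"x": -0.055,"y": 0.02,"z": 0,"spin": 0},{"x": -0.055,"y": 0.015,"z": 0,"spin": 0},{"x": -0.055,"y": 0.015,"z": 0,"spin": 0},{"x": -0.03,"y": 0.005,"z": 0,"spin": 0},{"x": 0,"y": 0,"z": 0,"spin": 0},{"x": 0,"y": 0,"z": 0,"spin": 0}]}}

```text
clock: 10.75
ee_pos: [0.4997, -0.2653, 0.1498]
eef_rot: [0.763, 0.646, -0.0, -0.002]
ft_force: [-0.1, 0.9, -5.2]
grip_width: 0.556
```

```bash
python3 - <<'E'
from h import *
go(.507,-.29,.15,80.25);c=cap('wrist','w7.png')
E
```

```text
clk 10.75 p [ 0.4997 -0.2653  0.1498] jawyaw 80.52 tilt [-0.0025  0.002 ] grip 0.556 F [-0.1  0.9 -5.2]
 spin 0.0047  before-spin xyz [-0.0231  0.0113 -0.0002]  after-spin xyz [-0.0231  0.0114 -0.0002] j7 1.84
```

View pics/w7.png

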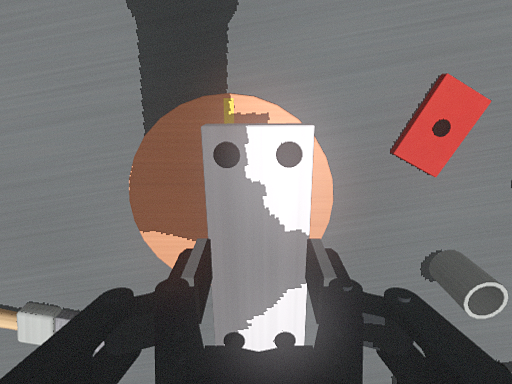

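```bash
python3 - <<'E'
from h import *
from scipy.optimize import least_squares
c=dict(np.load('last_wrist.npz'));h=cloud(c)[...,2]
m=((h>.03)&(h<.05)).astype(np.uint8);m=cv2.morphologyEx(m,cv2.MORPH_OPEN,np.ones((3,3)))
cs,_=cv2.findContours(m,cv2.RETR_EXTERNAL,cv2.CHAIN_APPROX_NONE)
W=np.concatenate([[ray(c,u,v,.04)[:2] for u,v in k[:,0]] for k in cs if cv2.contourArea(k)>100])
for it in range(4):
    cen=np.array([.506,-.290]) if it==0 else r.x
    s=abs(np.hypot(*(W-cen).T)-.09)<(.006 if it==0 else .003)
    r=least_squares(lambda p:np.hypot(*(W[s]-p).T)-.09,cen,loss='soft_l1',f_scale=.001)
print('disc',r.x,s.sum(),np.std(r.fun))
hsv=cv2.cvtColor(c['pixels'],cv2.COLOR_BGR2HSV).astype(int)
v,u=np.nonzero((abs(hsv[...,0]-27)<5)&(hsv[...,1]>140)&(m>0))
s=(abs(u-229)<12)&(v<125);u=u[s];v=v[s];q=np.mean([ray(c,a,b,.04)[:2] for a,b in zip(u,v)],0)
print('line end',len(u),q,'dir from centre',np.degrees(np.arctan2(*(r.x-q)[::-1])))
# plate top corners: near end edges at z .158
for uv in [(202,126),(314,126),(213,330),(304,330)]:print(uv,ray(c,*uv,.158).round(4))
print(cloud(c)[140,258])
E
```

```text
disc [ 0.50717125 -0.29081648] 411 0.0007825248083828669
line end 35 [ 0.42738879 -0.27811724] dir from centre -9.04408948212221
(202, 126) [ 0.4315 -0.2793  0.158 ]
(314, 126) [ 0.4395 -0.2312  0.158 ]
(213, 330) [ 0.5391 -0.2973  0.158 ]
(304, 330) [ 0.5473 -0.2484  0.158 ]
[ 0.44149275 -0.25624411  0.15791882]
```

Emit:
{"name": "step_arm", "arguments": {"steps": [{"x": -0.024,"y": 0.0115,"z": 0,"spin": 0},{"x": 0,"y": 0,"z": 0.04,"spin": 0},{"x": 0,"y": 0,"z": 0.04,"spin": 0},{"x": 0,"y": 0,"z": 0.015,"spin": 0},{"x": 0,"y": 0,"z": 0,"spin": 0},{"x": 0,"y": 0,"z": 0,"spin": 0}]}}

```text
clock: 11.55
ee_pos: [0.5092, -0.2923, 0.0574]
eef_rot: [0.763, 0.646, 0.001, 0.001]
ft_force: [0.1, 0.3, -5.4]
grip_width: 0.553
```

```bash
python3 - <<'E'
from h import *
go(.507,-.2905,.043,80.5)
E
```

```text
clk 11.55 p [ 0.5092 -0.2923  0.0574] jawyaw 80.54 tilt [ 0.0025 -0.0011] grip 0.553 F [ 0.1  0.3 -5.4]
 spin 0.0007  before-spin xyz [ 0.0014 -0.0025  0.0144]  after-spin xyz [ 0.0014 -0.0025  0.0144] j7 1.88
```

Emit:
{"name": "step_arm", "arguments": {"steps": [{"x": 0.001,"y": -0.002,"z": 0.006,"spin": 0},{"x": 0,"y": 0,"z": 0.004,"spin": 0},{"x": 0,"y": 0,"z": 0,"spin": 0},{"x": 0,"y": 0,"z": 0,"spin": 0},{"x": 0,"y": 0,"z": 0,"spin": 0}]}}

```text
clock: 12.18
ee_pos: [0.5062, -0.2909, 0.0462]
eef_rot: [0.763, 0.646, 0.0, 0.0]
ft_force: [-0.2, -0.5, -6.3]
grip_width: 0.553
```

```bash
python3 - <<'E'
from h import *
go(.507,-.2905,.043,80.5)
E
```

```text
clk 12.18 p [ 0.5062 -0.2909  0.0462] jawyaw 80.50 tilt [ 0.0003 -0.0002] grip 0.553 F [-0.2 -0.5 -6.3]
 spin -0.0001  before-spin xyz [0.0005 0.0007 0.0032]  after-spin xyz [0.0005 0.0007 0.0032] j7 1.88
```

Emit:
{"name": "step_arm", "arguments": {"steps": [{"x": 0,"y": 0.0005,"z": 0.002,"spin": 0},{"x": 0,"y": 0,"z": 0.001,"spin": 0},{"x": 0,"y": 0,"z": 0,"spin": 0},{"x": 0,"y": 0,"z": 0,"spin": 0}]}}

```text
clock: 12.68
ee_pos: [0.5066, -0.2909, 0.0431]
eef_rot: [0.763, 0.646, -0.0, -0.0]
ft_force: [-0.2, 1.1, -5.8]
grip_width: 0.553
```

Emit:
{"name": "step_arm", "arguments": {"steps": [{"x": 0,"y": 0,"z": 0.001,"spin": 0},{"x": 0,"y": 0,"z": 0,"spin": 0},{"x": 0,"y": 0,"z": 0,"spin": 0}]}}

```text
clock: 13.05
ee_pos: [0.5066, -0.2909, 0.0428]
eef_rot: [0.763, 0.646, 0.0, 0.0]
ft_force: [-2.1, 1.3, 4.9]
grip_width: 0.557
```

Contact. Release, rise and look.

Emit:
{"name": "step_arm", "arguments": {"steps": [{"x": 0,"y": 0,"z": 0,"spin": 0},{"x": 0,"y": 0,"z": 0,"spin": 0},{"x": 0,"y": 0,"z": 0,"spin": 0},{"x": 0,"y": 0,"z": 0,"spin": 0},{"x": 0,"y": 0,"z": -0.03,"spin": 0},{"x": 0,"y": -0.02,"z": -0.06,"spin": 0},{"x": 0,"y": -0.02,"z": -0.05,"spin": 0},{"x": 0,"y": 0,"z": 0,"spin": 0}], "gripper": -1}}

```text
clock: 14.05
ee_pos: [0.4679, -0.2857, 0.1852]
eef_rot: [0.764, 0.646, 0.001, 0.003]
ft_force: [0.1, 0.9, 0.5]
grip_width: 1.002
```

Emit:
{"name": "step_arm", "arguments": {"steps": [{"x": 0,"y": 0,"z": 0,"spin": 0},{"x": 0,"y": 0,"z": 0,"spin": 0}]}}

```text
clock: 14.3
ee_pos: [0.4671, -0.2838, 0.18]
eef_rot: [0.763, 0.646, -0.0, -0.001]
ft_force: [0.4, 0.5, 0.6]
grip_width: 1.0
```

```bash
cat > tt.py <<'E'
from h import *
from scipy.optimize import least_squares
def disc(c):
    h=cloud(c)[...,2]
    m=((h>.03)&(h<.06)).astype(np.uint8);m=cv2.morphologyEx(m,cv2.MORPH_OPEN,np.ones((3,3)))
    cs,_=cv2.findContours(m,cv2.RETR_EXTERNAL,cv2.CHAIN_APPROX_NONE)
    W=np.concatenate([[ray(c,u,v,.04)[:2] for u,v in k[:,0]] for k in cs if cv2.contourArea(k)>100])
    for it in range(4):
        cen=np.array([.506,-.290]) if it==0 else r.x
        s=abs(np.hypot(*(W-cen).T)-.09)<(.006 if it==0 else .003)
        r=least_squares(lambda p:np.hypot(*(W[s]-p).T)-.09,cen,loss='soft_l1',f_scale=.001)
    return r.x,s.sum()
def colrect(c,f,z,near,close=5):
    hsv=cv2.cvtColor(c['pixels'],cv2.COLOR_BGR2HSV).astype(int)
    return rect(c,f(*[hsv[...,i] for i in range(3)]),z,near,close)
E
python3 - <<'E'
from tt import *
c=cap('wrist','w8.png');go(.507,-.29,.15,80.5)
print(disc(c),hrect(c,.046,.056,.050,(250,220)))
E
```

```text
clk 14.35 p [ 0.4671 -0.2838  0.1799] jawyaw 80.53 tilt [-0.0023  0.0013] grip 1.003 F [0.2 0.3 0.5]
 spin 0.0005  before-spin xyz [0.0004 0.0405 0.0298]  after-spin xyz [0.0004 0.0405 0.0298] j7 1.89
(array([ 0.5057809 , -0.29091938]), np.int64(497)) (array([ 0.50563275, -0.29095612]), array([ 49.9, 130.9]), np.float32(-8.905151), array([ 0.50570243, -0.29101507]))
```

View pics/w8.png

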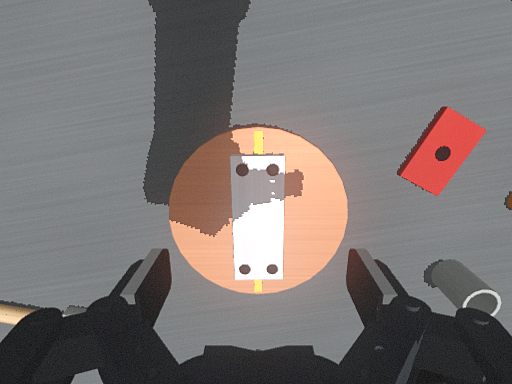

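```bash
python3 - <<'E'
from h import *
go(.45,.136,.18,55)
E
```

```text
clk 14.35 p [ 0.4671 -0.2838  0.1799] jawyaw 80.53 tilt [-0.0023  0.0013] grip 1.003 F [0.2 0.3 0.5]
 spin 0.4456  before-spin xyz [ 0.4113 -0.0859  0.0005]  after-spin xyz [ 0.3341 -0.2547  0.0005] j7 1.89
```

Emit:
{"name": "step_arm", "arguments": {"steps": [{"x": 0.04,"y": 0,"z": 0,"spin": 0},{"x": 0.055,"y": -0.01,"z": 0,"spin": 0},{"x": 0.055,"y": -0.01,"z": 0,"spin": 0},{"x": 0.055,"y": -0.01,"z": 0,"spin": 0},{"x": 0.055,"y": -0.014,"z": 0,"spin": 0},{"x": 0.055,"y": -0.014,"z": 0,"spin": 0},{"x": 0.055,"y": -0.014,"z": 0,"spin": 0},{"x": 0.041,"y": -0.014,"z": 0,"spin": 0}]}}

```text
clock: 15.35
ee_pos: [0.45, 0.1382, 0.1804]
eef_rot: [0.762, 0.647, -0.0, -0.0]
ft_force: [0.2, 0.5, -0.2]
grip_width: 1.001
```

Emit:
{"name": "step_arm", "arguments": {"steps": [{"x": 0,"y": 0,"z": 0,"spin": 0.148},{"x": 0,"y": 0,"z": 0,"spin": 0.148},{"x": 0,"y": 0,"z": 0,"spin": 0.149},{"x": 0,"y": 0,"z": 0,"spin": 0},{"x": 0,"y": 0,"z": 0,"spin": 0}]}}

```text
clock: 15.98
ee_pos: [0.4502, 0.1353, 0.1808]
eef_rot: [0.886, 0.463, -0.001, -0.0]
ft_force: [-0.5, 0.0, -0.4]
grip_width: 0.997
```

```bash
python3 - <<'E'
from h import *
c=cap('wrist','w9.png');go(.483,.113,.18,55)
E
```

```text
clk 16.02 p [0.4502 0.1353 0.181 ] jawyaw 55.11 tilt [-0.0007 -0.0003] grip 0.999 F [-0.7 -0.1  0.4]
 spin 0.0019  before-spin xyz [0.0005 0.0396 0.001 ]  after-spin xyz [0.0005 0.0396 0.001 ] j7 0.65
```

View pics/w9.png

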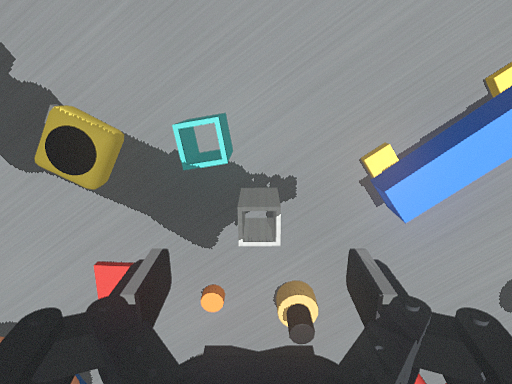

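```bash
python3 - <<'E'
from h import *
c=dict(np.load('last_wrist.npz'));h=cloud(c)[...,2]
m=((h>.054)&(h<.068)).astype(np.uint8)
m[:, :225]=0;m[:,295:]=0;m[255:]=0
print(m.sum(),rect(c,m>0,.06,(260,228),3))
cv2.imwrite('pics/w9c.png',cv2.resize(np.hstack([c['pixels'][170:260,220:310],cv2.merge([m*255]*3)[170:260,220:310]]),None,fx=4,fy=4,interpolation=cv2.INTER_NEAREST))
E
```

```text
894 (array([0.48323932, 0.1128797 ]), array([40.1, 42.1]), np.float32(-34.788273), array([0.48326384, 0.11286318]))
```

View pics/w9c.png

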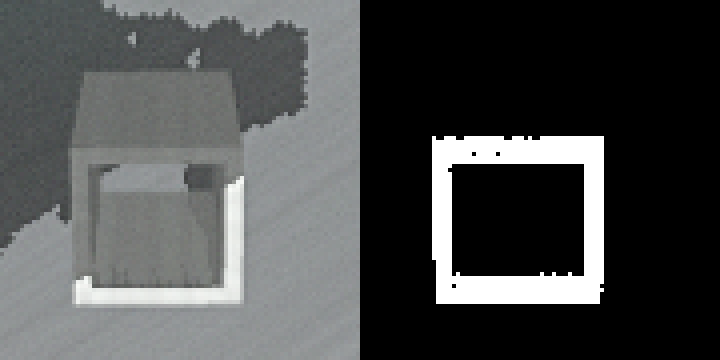

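Emit:
{"name": "step_arm", "arguments": {"steps": [{"x": 0,"y": 0.04,"z": 0.02,"spin": 0},{"x": 0,"y": 0,"z": 0.04,"spin": 0},{"x": 0,"y": 0,"z": 0.04,"spin": 0},{"x": 0,"y": 0,"z": 0,"spin": 0},{"x": 0,"y": 0,"z": 0,"spin": 0}]}}

```text
clock: 16.65
ee_pos: [0.4837, 0.1124, 0.0822]
eef_rot: [0.887, 0.462, 0.001, 0.0]
ft_force: [0.4, -0.6, 0.7]
grip_width: 1.002
```

```bash
python3 - <<'E'
from h import *
go(.4836,.1126,.012,55)
E
```

```text
clk 16.65 p [0.4837 0.1124 0.0822] jawyaw 55.02 tilt [0.0009 0.0004] grip 1.002 F [ 0.4 -0.6  0.7]
 spin 0.0003  before-spin xyz [ 0.0001 -0.0003  0.0702]  after-spin xyz [ 0.0001 -0.0003  0.0702] j7 0.76
```

Emit:
{"name": "step_arm", "arguments": {"steps": [{"x": 0,"y": 0,"z": 0.03,"spin": 0},{"x": 0,"y": 0,"z": 0.03,"spin": 0},{"x": 0,"y": 0,"z": 0.01,"spin": 0},{"x": 0,"y": 0,"z": 0,"spin": 0},{"x": 0,"y": 0,"z": 0,"spin": 0}]}}

```text
clock: 17.27
ee_pos: [0.484, 0.1126, 0.0126]
eef_rot: [0.887, 0.462, 0.001, 0.0]
ft_force: [0.5, 0.2, 0.5]
grip_width: 1.002
```

Emit:
{"name": "step_arm", "arguments": {"steps": [{"x": 0,"y": 0,"z": 0,"spin": 0},{"x": 0,"y": 0,"z": 0,"spin": 0},{"x": 0,"y": 0,"z": 0,"spin": 0},{"x": 0,"y": 0,"z": 0,"spin": 0},{"x": 0,"y": 0,"z": 0,"spin": 0},{"x": 0,"y": 0,"z": 0,"spin": 0},{"x": 0,"y": 0,"z": 0,"spin": 0},{"x": 0,"y": 0,"z": 0,"spin": 0}], "gripper": 1, "force": 40}}

```text
clock: 18.27
ee_pos: [0.4834, 0.1124, 0.0119]
eef_rot: [0.887, 0.462, 0.0, 0.0]
ft_force: [0.5, -0.4, 6.3]
grip_width: 0.47
```

Emit:
{"name": "step_arm", "arguments": {"steps": [{"x": 0,"y": 0,"z": -0.02,"spin": 0},{"x": 0,"y": 0,"z": -0.04,"spin": 0},{"x": 0,"y": 0,"z": -0.06,"spin": 0},{"x": 0,"y": 0,"z": -0.06,"spin": 0},{"x": 0,"y": 0,"z": 0,"spin": -0.148},{"x": 0,"y": 0,"z": 0,"spin": -0.148},{"x": 0,"y": 0,"z": 0,"spin": -0.149},{"x": 0,"y": 0,"z": 0,"spin": 0}]}}

```text
clock: 19.27
ee_pos: [0.4822, 0.1119, 0.1909]
eef_rot: [0.764, 0.645, -0.001, -0.0]
ft_force: [-0.7, -0.3, -2.1]
grip_width: 0.46
```

```bash
python3 - <<'E'
from h import *
c=cap('wrist','w10.png');go(.5057,-.291,.15,80.5)
E
```

```text
clk 19.32 p [0.4824 0.112  0.1909] jawyaw 80.34 tilt [-0.0015 -0.0003] grip 0.466 F [-0.  -0.2 -1.9]
 spin -0.0027  before-spin xyz [-0.3933  0.0906  0.041 ]  after-spin xyz [-0.3936  0.0896  0.041 ] j7 1.09
```

View pics/w10.png

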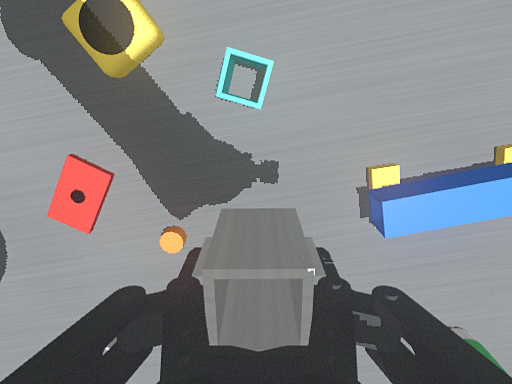

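Emit:
{"name": "step_arm", "arguments": {"steps": [{"x": -0.035,"y": 0.01,"z": 0,"spin": -0.003},{"x": -0.055,"y": 0.0125,"z": 0,"spin": 0},{"x": -0.055,"y": 0.0125,"z": 0,"spin": 0},{"x": -0.055,"y": 0.0125,"z": 0,"spin": 0},{"x": -0.055,"y": 0.0125,"z": 0,"spin": 0},{"x": -0.055,"y": 0.012,"z": 0,"spin": 0},{"x": -0.05,"y": 0.011,"z": 0.02,"spin": 0},{"x": -0.034,"y": 0.007,"z": 0.02,"spin": 0}]}}

```text
clock: 20.32
ee_pos: [0.5076, -0.2944, 0.1508]
eef_rot: [0.764, 0.645, -0.0, 0.001]
ft_force: [0.4, 0.3, -3.9]
grip_width: 0.461
```

Emit:
{"name": "step_arm", "arguments": {"steps": [{"x": 0,"y": 0,"z": 0.02,"spin": 0},{"x": 0,"y": 0,"z": 0.02,"spin": 0},{"x": 0,"y": 0,"z": 0,"spin": 0},{"x": 0,"y": 0,"z": 0,"spin": 0}]}}

```text
clock: 20.82
ee_pos: [0.5083, -0.2911, 0.1117]
eef_rot: [0.762, 0.647, -0.0, 0.0]
ft_force: [0.4, 0.6, -2.2]
grip_width: 0.463
```

```bash
python3 - <<'E'
from h import *
c=cap('wrist','w11.png');go(.5057,-.291,.062,80.5)
E
```

```text
clk 20.88 p [ 0.5086 -0.2912  0.1121] jawyaw 80.66 tilt [ 0.0011 -0.0007] grip 0.465 F [ 0.4 -0.3 -2.6]
 spin 0.0028  before-spin xyz [-0.0003 -0.0029  0.0501]  after-spin xyz [-0.0003 -0.0029  0.0501] j7 1.89
```

View pics/w11.png

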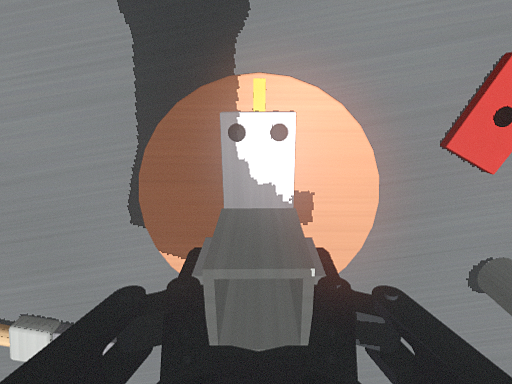

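Emit:
{"name": "step_arm", "arguments": {"steps": [{"x": 0,"y": -0.003,"z": 0.02,"spin": 0.002},{"x": 0,"y": 0,"z": 0.02,"spin": 0},{"x": 0,"y": 0,"z": 0.005,"spin": 0},{"x": 0,"y": 0,"z": 0,"spin": 0},{"x": 0,"y": 0,"z": 0,"spin": 0}]}}

```text
clock: 21.5
ee_pos: [0.5058, -0.291, 0.0674]
eef_rot: [0.763, 0.646, 0.0, 0.001]
ft_force: [-0.4, -0.5, -2.5]
grip_width: 0.466
```

```bash
python3 - <<'E'
from h import *
c=cap('wrist','w12.png');go(.5057,-.291,.062,80.5)
E
```

```text
clk 21.55 p [ 0.5057 -0.291   0.0673] jawyaw 80.56 tilt [ 0.0017 -0.0009] grip 0.462 F [ 0.1  0.2 -2.8]
 spin 0.0010  before-spin xyz [-0.     -0.      0.0053]  after-spin xyz [-0.     -0.      0.0053] j7 1.90
```

View pics/w12.png

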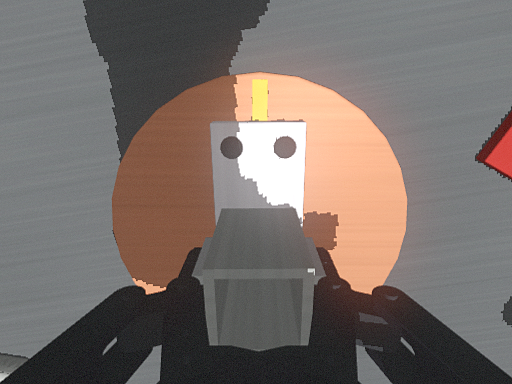

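Aligned. Lower to contact.

Emit:
{"name": "step_arm", "arguments": {"steps": [{"x": 0,"y": 0,"z": 0.002,"spin": 0},{"x": 0,"y": 0,"z": 0.002,"spin": 0},{"x": 0,"y": 0,"z": 0.001,"spin": 0},{"x": 0,"y": 0,"z": 0,"spin": 0},{"x": 0,"y": 0,"z": 0,"spin": 0}]}}

```text
clock: 22.18
ee_pos: [0.505, -0.2906, 0.0619]
eef_rot: [0.763, 0.646, 0.0, 0.0]
ft_force: [-1.1, 0.7, 5.3]
grip_width: 0.459
```

Emit:
{"name": "step_arm", "arguments": {"steps": [{"x": 0,"y": 0,"z": 0,"spin": 0},{"x": 0,"y": 0,"z": 0,"spin": 0},{"x": 0,"y": 0,"z": 0,"spin": 0},{"x": 0,"y": 0,"z": 0,"spin": 0},{"x": 0,"y": 0,"z": -0.03,"spin": 0},{"x": 0,"y": 0,"z": -0.05,"spin": 0},{"x": 0,"y": -0.02,"z": -0.05,"spin": 0},{"x": 0,"y": -0.02,"z": -0.01,"spin": 0}], "gripper": -1}}

```text
clock: 23.18
ee_pos: [0.4671, -0.2851, 0.2047]
eef_rot: [0.763, 0.647, 0.001, 0.003]
ft_force: [-0.4, 0.3, 0.5]
grip_width: 0.998
```

Emit:
{"name": "step_arm", "arguments": {"steps": [{"x": 0,"y": 0,"z": 0,"spin": 0},{"x": 0,"y": 0,"z": 0,"spin": 0},{"x": 0,"y": 0,"z": 0,"spin": 0}]}}

```text
clock: 23.55
ee_pos: [0.4657, -0.2836, 0.2]
eef_rot: [0.763, 0.647, -0.0, -0.001]
ft_force: [0.4, 0.9, -0.2]
grip_width: 0.998
```

```bash
python3 - <<'E'
from tt import *
c=cap('wrist','w13.png');go(.507,-.29,.15,80.5)
h=cloud(c)[...,2]
m=(h>.107)&(h<.114);m[:,:200]=0;m[:,320:]=0
print('stub',rect(c,m,.11,(258,240),5))
print('foot vis',hrect(c,.046,.054,.05,(258,190)))
E
```

```text
clk 23.60 p [ 0.4658 -0.2837  0.2001] jawyaw 80.59 tilt [-0.0016  0.001 ] grip 0.999 F [ 0.3  0.5 -0.6]
 spin 0.0016  before-spin xyz [0.0005 0.0418 0.05  ]  after-spin xyz [0.0006 0.0418 0.05  ] j7 1.91
stub (array([ 0.5045007 , -0.29111313]), array([39.9, 42.1]), np.float32(-8.041687), array([ 0.50487608, -0.2909148 ]))
foot vis (array([ 0.47020602, -0.28542596]), array([49.9, 58.2]), np.float32(-9.055519), array([ 0.464804  , -0.28458007]))
```

View pics/w13.png

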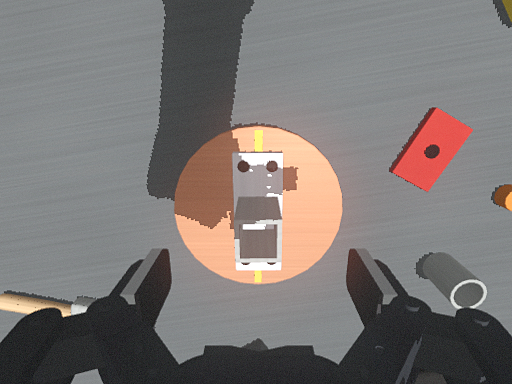

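```bash
python3 - <<'E'
from h import *
go(.446,-.068,.18,52.6)
E
```

```text
clk 23.60 p [ 0.4658 -0.2837  0.2001] jawyaw 80.59 tilt [-0.0016  0.001 ] grip 0.999 F [ 0.3  0.5 -0.6]
 spin 0.4886  before-spin xyz [ 0.2096 -0.0547  0.0204]  after-spin xyz [ 0.1594 -0.1467  0.0204] j7 1.91
```

Emit:
{"name": "step_arm", "arguments": {"steps": [{"x": 0.05,"y": -0.013,"z": 0,"spin": 0},{"x": 0.055,"y": -0.014,"z": 0,"spin": 0},{"x": 0.055,"y": -0.014,"z": 0,"spin": 0},{"x": 0.05,"y": -0.014,"z": 0.02,"spin": 0},{"x": 0,"y": 0,"z": 0,"spin": 0.163},{"x": 0,"y": 0,"z": 0,"spin": 0.163},{"x": 0,"y": 0,"z": 0,"spin": 0.163},{"x": 0,"y": 0,"z": 0,"spin": 0}]}}

```text
clock: 24.6
ee_pos: [0.446, -0.0676, 0.1809]
eef_rot: [0.896, 0.444, -0.0, -0.0]
ft_force: [-0.3, -0.7, 0.3]
grip_width: 0.997
```

Emit:
{"name": "step_arm", "arguments": {"steps": [{"x": 0,"y": 0,"z": 0,"spin": 0},{"x": 0,"y": 0,"z": 0,"spin": 0}]}}

```text
clock: 24.85
ee_pos: [0.4458, -0.0679, 0.1813]
eef_rot: [0.896, 0.443, -0.0, -0.0]
ft_force: [-0.6, 0.0, 0.2]
grip_width: 0.998
```

```bash
python3 - <<'E'
from tt import *
c=cap('wrist','w14.png')
r=colrect(c,lambda H,S,V:((H<6)|(H>174))&(S>120)&(V>90),.01,(258,215),9);print(r)
print(hrect(c,.006,.0135,.010,(258,215)))
go(*r[0],.003,r[2]+90)
E
```

```text
(array([ 0.47827756, -0.09271451]), array([50.5, 81. ]), np.float32(-37.351562), array([ 0.47844613, -0.09253963]))
(array([ 0.4780231 , -0.09201229]), array([49.9, 79.7]), np.float32(-37.342594), array([ 0.47826152, -0.09219823]))
clk 24.90 p [ 0.4457 -0.0679  0.1813] jawyaw 52.59 tilt [-0.0001  0.0001] grip 0.994 F [ 0.3 -0.1  0.3]
 spin -0.0010  before-spin xyz [1.000e-04 4.090e-02 1.783e-01]  after-spin xyz [0.     0.0409 0.1783] j7 1.07
```

View pics/w14.png

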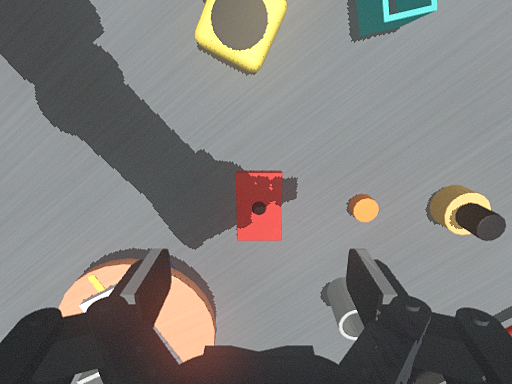

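Emit:
{"name": "step_arm", "arguments": {"steps": [{"x": 0,"y": 0.0405,"z": 0.03,"spin": 0},{"x": 0,"y": 0,"z": 0.055,"spin": 0},{"x": 0,"y": 0,"z": 0.055,"spin": 0},{"x": 0,"y": 0,"z": 0.02,"spin": 0},{"x": 0,"y": 0,"z": 0,"spin": 0},{"x": 0,"y": 0,"z": 0,"spin": 0}]}}

```text
clock: 25.65
ee_pos: [0.4786, -0.0927, 0.0221]
eef_rot: [0.897, 0.443, 0.001, 0.0]
ft_force: [0.3, 0.1, 0.1]
grip_width: 0.999
```

```bash
python3 - <<'E'
from tt import *
go(.4783,-.0924,.003,52.65)
E
```

```text
clk 25.65 p [ 0.4786 -0.0927  0.0221] jawyaw 52.54 tilt [ 0.0014 -0.0001] grip 0.999 F [0.3 0.1 0.1]
 spin -0.0019  before-spin xyz [ 0.0001 -0.0004  0.0191]  after-spin xyz [ 0.0001 -0.0004  0.0191] j7 1.19
```

Emit:
{"name": "step_arm", "arguments": {"steps": [{"x": 0,"y": 0,"z": 0.012,"spin": -0.002},{"x": 0,"y": 0,"z": 0.007,"spin": 0},{"x": 0,"y": 0,"z": 0,"spin": 0},{"x": 0,"y": 0,"z": 0,"spin": 0}]}}

```text
clock: 26.15
ee_pos: [0.4779, -0.0925, 0.0025]
eef_rot: [0.896, 0.444, 0.0, 0.0]
ft_force: [1.1, 0.3, 0.0]
grip_width: 1.001
```

Emit:
{"name": "step_arm", "arguments": {"steps": [{"x": 0,"y": 0,"z": 0,"spin": 0},{"x": 0,"y": 0,"z": 0,"spin": 0},{"x": 0,"y": 0,"z": 0,"spin": 0},{"x": 0,"y": 0,"z": 0,"spin": 0},{"x": 0,"y": 0,"z": 0,"spin": 0},{"x": 0,"y": 0,"z": 0,"spin": 0},{"x": 0,"y": 0,"z": 0,"spin": 0}], "gripper": 1, "force": 50}}

```text
clock: 27.02
ee_pos: [0.4781, -0.0925, 0.003]
eef_rot: [0.896, 0.443, 0.0, 0.0]
ft_force: [0.3, 1.2, 6.6]
grip_width: 0.562
```

Emit:
{"name": "step_arm", "arguments": {"steps": [{"x": 0,"y": 0,"z": -0.02,"spin": 0},{"x": 0,"y": 0,"z": -0.05,"spin": 0},{"x": 0,"y": 0,"z": -0.06,"spin": 0},{"x": 0,"y": 0,"z": -0.06,"spin": 0},{"x": 0,"y": 0,"z": 0,"spin": -0.163},{"x": 0,"y": 0,"z": 0,"spin": -0.163},{"x": 0,"y": 0,"z": 0,"spin": -0.163},{"x": 0,"y": 0,"z": 0,"spin": 0}]}}

```text
clock: 28.02
ee_pos: [0.4769, -0.0924, 0.192]
eef_rot: [0.763, 0.647, -0.0, -0.001]
ft_force: [-0.3, -0.2, -3.1]
grip_width: 0.558
```

```bash
python3 - <<'E'
from tt import *
go(.5055,-.291,.16,80.5)
c=cap('wrist','w15.png');P=cloud(c)
print(P[230,220],P[230,295],P[310,225],P[310,290])
E
```

```text
clk 28.02 p [ 0.4769 -0.0924  0.192 ] jawyaw 80.56 tilt [-0.0014  0.0005] grip 0.558 F [-0.3 -0.2 -3.1]
 spin 0.0010  before-spin xyz [-0.1912  0.0609  0.0319]  after-spin xyz [-0.1911  0.061   0.0319] j7 1.53
[ 0.45890217 -0.10883583  0.1992553 ] [ 0.46520153 -0.07270975  0.19857536] [ 0.50591069 -0.11583465  0.19847177] [ 0.51091399 -0.08132117  0.1993347 ]
```

View pics/w15.png

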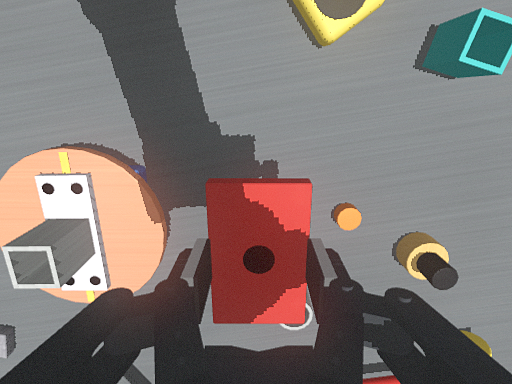

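```bash
python3 - <<'E'
from tt import *
c=dict(np.load('last_wrist.npz'))
s=bot.get_state();p=np.array(s['ee_pos'])[:2];a=np.radians(80.56)
for uv in [(258,260),(206,180),(311,180)]:
    d=ray(c,*uv,.199)[:2]-p; print(uv,'tool x %.4f y %.4f'%(d@[np.cos(a),np.sin(a)],d@[np.sin(a),-np.cos(a)]))
E
```

```text
(258, 260) tool x -0.0005 y 0.0015
(206, 180) tool x -0.0246 y -0.0404
(311, 180) tool x 0.0240 y -0.0405
```

Emit:
{"name": "step_arm", "arguments": {"steps": [{"x": -0.03,"y": 0.01,"z": 0,"spin": 0.001},{"x": -0.05,"y": 0.016,"z": 0,"spin": 0},{"x": -0.05,"y": 0.016,"z": 0,"spin": 0},{"x": -0.04,"y": 0.012,"z": 0,"spin": 0},{"x": -0.021,"y": 0.007,"z": 0.02,"spin": 0},{"x": 0,"y": 0,"z": 0.02,"spin": 0},{"x": 0,"y": 0,"z": 0,"spin": 0},{"x": 0,"y": 0,"z": 0,"spin": 0}]}}

```text
clock: 29.08
ee_pos: [0.5072, -0.2904, 0.1526]
eef_rot: [0.763, 0.647, 0.0, -0.0]
ft_force: [-0.2, 0.1, -2.7]
grip_width: 0.558
```

```bash
python3 - <<'E'
from tt import *
go(.5055,-.291,.113,80.5)
E
```

```text
clk 29.07 p [ 0.5072 -0.2904  0.1526] jawyaw 80.61 tilt [-0.      0.0001] grip 0.558 F [-0.2  0.1 -2.7]
 spin 0.0019  before-spin xyz [-0.0009 -0.0015  0.0396]  after-spin xyz [-0.0009 -0.0015  0.0396] j7 1.90
```

Emit:
{"name": "step_arm", "arguments": {"steps": [{"x": -0.0007,"y": -0.0015,"z": 0.015,"spin": 0.002},{"x": 0,"y": 0,"z": 0.015,"spin": 0},{"x": 0,"y": 0,"z": 0.005,"spin": 0},{"x": 0,"y": 0,"z": 0,"spin": 0},{"x": 0,"y": 0,"z": 0,"spin": 0},{"x": 0,"y": 0,"z": 0,"spin": 0}]}}

```text
clock: 29.82
ee_pos: [0.5057, -0.2915, 0.1178]
eef_rot: [0.763, 0.646, 0.0, 0.0]
ft_force: [0.0, -0.4, -3.2]
grip_width: 0.56
```

```bash
python3 - <<'E'
from tt import *
go(.5055,-.291,.113,80.5)
E
```

```text
clk 29.82 p [ 0.5057 -0.2915  0.1178] jawyaw 80.50 tilt [ 0.0009 -0.0004] grip 0.560 F [ 0.  -0.4 -3.2]
 spin -0.0000  before-spin xyz [ 0.0005 -0.0003  0.0048]  after-spin xyz [ 0.0005 -0.0003  0.0048] j7 1.90
```

Emit:
{"name": "step_arm", "arguments": {"steps": [{"x": 0.0003,"y": 0,"z": 0.002,"spin": 0},{"x": 0,"y": 0,"z": 0.002,"spin": 0},{"x": 0,"y": 0,"z": 0.001,"spin": 0},{"x": 0,"y": 0,"z": 0,"spin": 0},{"x": 0,"y": 0,"z": 0,"spin": 0}]}}

```text
clock: 30.45
ee_pos: [0.5055, -0.291, 0.1131]
eef_rot: [0.763, 0.646, 0.0, 0.0]
ft_force: [-1.9, 1.1, 5.6]
grip_width: 0.558
```

Emit:
{"name": "step_arm", "arguments": {"steps": [{"x": 0,"y": 0,"z": 0,"spin": 0},{"x": 0,"y": 0,"z": 0,"spin": 0},{"x": 0,"y": 0,"z": 0,"spin": 0},{"x": 0,"y": 0,"z": 0,"spin": 0},{"x": 0,"y": 0,"z": -0.03,"spin": 0},{"x": 0,"y": -0.01,"z": -0.05,"spin": 0},{"x": 0,"y": -0.03,"z": -0.04,"spin": 0},{"x": 0,"y": 0,"z": 0,"spin": 0}], "gripper": -1}}

```text
clock: 31.45
ee_pos: [0.4654, -0.2855, 0.2354]
eef_rot: [0.764, 0.645, 0.001, 0.002]
ft_force: [1.3, -0.2, 0.2]
grip_width: 1.0
```

Emit:
{"name": "step_arm", "arguments": {"steps": [{"x": 0,"y": 0,"z": 0,"spin": 0},{"x": 0,"y": 0,"z": 0,"spin": 0}]}}

```text
clock: 31.7
ee_pos: [0.4661, -0.2839, 0.2311]
eef_rot: [0.763, 0.646, -0.0, -0.001]
ft_force: [0.8, 0.3, -0.3]
grip_width: 1.005
```

```bash
python3 - <<'E'
from tt import *
c=cap('wrist','w16.png');go(.574,.086,.2,80.5)
print(hrect(c,.115,.126,.12,(258,235)))
E
```

```text
clk 31.75 p [ 0.466  -0.284   0.2311] jawyaw 80.54 tilt [-0.0019  0.0011] grip 0.998 F [-0.9 -0.2 -0.5]
 spin 0.0007  before-spin xyz [0.3826 0.0458 0.0312]  after-spin xyz [0.3827 0.0455 0.0312] j7 1.91
(array([ 0.50543552, -0.29122437]), array([49.9, 79.7]), np.float32(-9.425262), array([ 0.50543284, -0.29120535]))
```

View pics/w16.png

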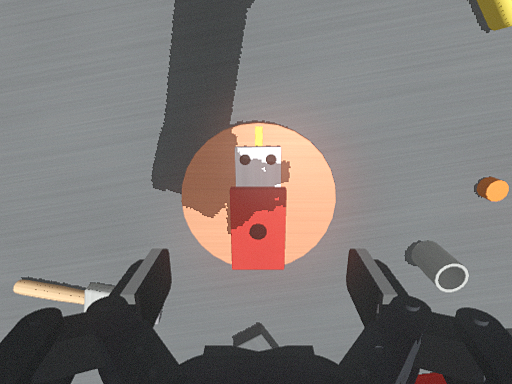

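Emit:
{"name": "step_arm", "arguments": {"steps": [{"x": 0.035,"y": 0.003,"z": 0,"spin": 0},{"x": 0.055,"y": 0.006,"z": 0,"spin": 0},{"x": 0.055,"y": 0.006,"z": 0,"spin": 0},{"x": 0.055,"y": 0.006,"z": 0,"spin": 0},{"x": 0.055,"y": 0.006,"z": 0,"spin": 0},{"x": 0.055,"y": 0.006,"z": 0,"spin": 0},{"x": 0.045,"y": 0.005,"z": 0.015,"spin": 0},{"x": 0.027,"y": 0,"z": 0.015,"spin": 0}]}}

```text
clock: 32.75
ee_pos: [0.5672, 0.0899, 0.201]
eef_rot: [0.762, 0.648, 0.0, -0.001]
ft_force: [0.1, -0.3, 0.6]
grip_width: 0.996
```

Emit:
{"name": "step_arm", "arguments": {"steps": [{"x": 0,"y": 0,"z": 0,"spin": 0},{"x": 0,"y": 0,"z": 0,"spin": 0},{"x": 0,"y": 0,"z": 0,"spin": 0}]}}

```text
clock: 33.12
ee_pos: [0.5667, 0.0841, 0.2027]
eef_rot: [0.764, 0.645, -0.0, 0.0]
ft_force: [-0.3, 0.3, -0.6]
grip_width: 0.995
```

```bash
python3 - <<'E'
from tt import *
c=cap('wrist','w17.png');h=cloud(c)[...,2]
m=(h>.058)&(h<.070);m=cv2.morphologyEx(m.astype(np.uint8),cv2.MORPH_OPEN,np.ones((3,3)));m[:,:180]=0;m[:,330:]=0
print(rect(c,m>0,.064,(258,240)))
go(.607,.08,.036)
E
```

```text
(array([0.60821619, 0.0797187 ]), array([27. , 28.1]), np.float32(-9.593697), array([0.60822042, 0.07943977]))
clk 33.17 p [0.5667 0.0842 0.2028] jawyaw 80.35 tilt [ 0.0006 -0.0006] grip 0.997 F [0.3 0.3 0. ]
 spin 0.0000  before-spin xyz [0.0027 0.0403 0.1668]  after-spin xyz [0.0027 0.0403 0.1668] j7 1.17
```

View pics/w17.png

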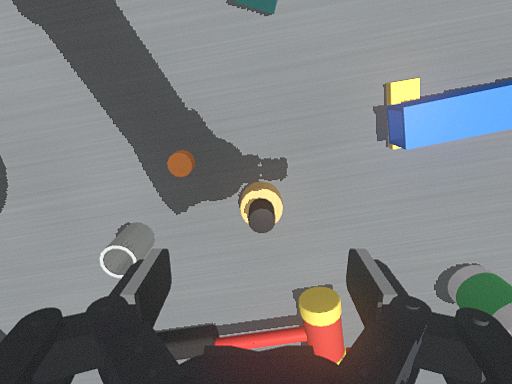

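Emit:
{"name": "step_arm", "arguments": {"steps": [{"x": 0.0023,"y": 0.0417,"z": 0.02,"spin": 0},{"x": 0,"y": 0,"z": 0.05,"spin": 0},{"x": 0,"y": 0,"z": 0.04,"spin": 0},{"x": 0,"y": 0,"z": 0,"spin": 0},{"x": 0,"y": 0,"z": 0,"spin": 0},{"x": 0,"y": 0,"z": 0,"spin": 0}]}}

```text
clock: 33.92
ee_pos: [0.6096, 0.0815, 0.0946]
eef_rot: [0.763, 0.646, 0.002, 0.001]
ft_force: [0.1, 0.9, -0.3]
grip_width: 1.001
```

```bash
python3 - <<'E'
from tt import *
go(.6082,.0795,.035,80.5)
E
```

```text
clk 33.92 p [0.6096 0.0815 0.0946] jawyaw 80.48 tilt [0.004  0.0007] grip 1.001 F [ 0.1  0.9 -0.3]
 spin -0.0004  before-spin xyz [-0.0023 -0.0013  0.0596]  after-spin xyz [-0.0023 -0.0013  0.0596] j7 1.19
```

Emit:
{"name": "step_arm", "arguments": {"steps": [{"x": -0.002,"y": -0.001,"z": 0.03,"spin": 0},{"x": 0,"y": 0,"z": 0.02,"spin": 0},{"x": 0,"y": 0,"z": 0.009,"spin": 0},{"x": 0,"y": 0,"z": 0,"spin": 0},{"x": 0,"y": 0,"z": 0,"spin": 0},{"x": 0,"y": 0,"z": 0,"spin": 0}]}}

```text
clock: 34.67
ee_pos: [0.6073, 0.0798, 0.0341]
eef_rot: [0.763, 0.646, 0.001, 0.0]
ft_force: [-0.1, -0.1, -0.4]
grip_width: 0.994
```

```bash
python3 - <<'E'
from tt import *
go(.6082,.0795,.035,80.5)
E
```

```text
clk 34.67 p [0.6073 0.0798 0.0341] jawyaw 80.50 tilt [0.0013 0.0002] grip 0.994 F [-0.1 -0.1 -0.4]
 spin 0.0000  before-spin xyz [-0.0001  0.001  -0.0009]  after-spin xyz [-0.0001  0.001  -0.0009] j7 1.19
```

Emit:
{"name": "step_arm", "arguments": {"steps": [{"x": 0,"y": 0.001,"z": -0.0015,"spin": 0},{"x": 0,"y": 0,"z": 0,"spin": 0},{"x": 0,"y": 0,"z": 0,"spin": 0}]}}

```text
clock: 35.05
ee_pos: [0.6077, 0.0795, 0.035]
eef_rot: [0.763, 0.646, 0.0, 0.0]
ft_force: [0.4, -0.1, -0.1]
grip_width: 1.001
```

Emit:
{"name": "step_arm", "arguments": {"steps": [{"x": 0,"y": 0,"z": 0,"spin": 0},{"x": 0,"y": 0,"z": 0,"spin": 0},{"x": 0,"y": 0,"z": 0,"spin": 0},{"x": 0,"y": 0,"z": 0,"spin": 0},{"x": 0,"y": 0,"z": 0,"spin": 0},{"x": 0,"y": 0,"z": 0,"spin": 0},{"x": 0,"y": 0,"z": 0,"spin": 0},{"x": 0,"y": 0,"z": 0,"spin": 0}], "gripper": 1, "force": 50}}

```text
clock: 36.05
ee_pos: [0.6077, 0.0797, 0.035]
eef_rot: [0.763, 0.646, 0.0, -0.0]
ft_force: [-0.7, 0.6, 2.6]
grip_width: 0.312
```

Emit:
{"name": "step_arm", "arguments": {"steps": [{"x": 0,"y": 0,"z": 0,"spin": 0},{"x": 0,"y": 0,"z": -0.03,"spin": 0},{"x": 0,"y": 0,"z": -0.06,"spin": 0},{"x": 0,"y": 0,"z": -0.06,"spin": 0},{"x": 0,"y": 0,"z": -0.05,"spin": 0},{"x": 0,"y": 0,"z": 0,"spin": 0},{"x": 0,"y": 0,"z": 0,"spin": 0}]}}

```text
clock: 36.92
ee_pos: [0.6053, 0.0788, 0.2326]
eef_rot: [0.763, 0.646, -0.002, -0.001]
ft_force: [-0.7, 0.4, -6.4]
grip_width: 0.314
```

```bash
python3 - <<'E'
from tt import *
c=cap('wrist','w18.png');go(.5054,-.2912,.235,80.5)
E
```

```text
clk 36.98 p [0.6049 0.0788 0.2318] jawyaw 80.49 tilt [-0.0066 -0.0015] grip 0.310 F [-0.1 -0.8 -7. ]
 spin -0.0001  before-spin xyz [-0.3814 -0.0371 -0.002 ]  after-spin xyz [-0.3814 -0.0371 -0.002 ] j7 1.20
```

View pics/w18.png

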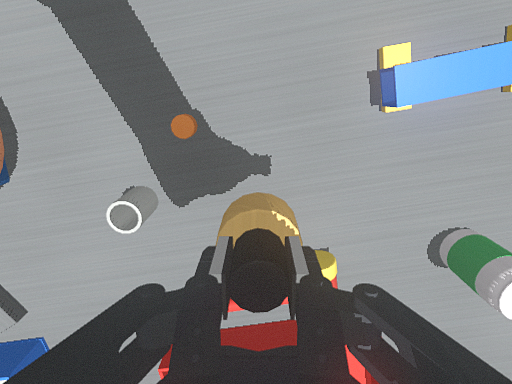

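Emit:
{"name": "step_arm", "arguments": {"steps": [{"x": -0.035,"y": -0.005,"z": 0,"spin": 0},{"x": -0.055,"y": -0.006,"z": 0,"spin": 0},{"x": -0.055,"y": -0.006,"z": 0,"spin": 0},{"x": -0.055,"y": -0.006,"z": 0,"spin": 0},{"x": -0.055,"y": -0.005,"z": 0,"spin": 0},{"x": -0.055,"y": -0.005,"z": 0,"spin": 0},{"x": -0.045,"y": -0.004,"z": 0,"spin": 0},{"x": -0.026,"y": 0,"z": 0,"spin": 0}]}}

```text
clock: 37.98
ee_pos: [0.5046, -0.2929, 0.2319]
eef_rot: [0.765, 0.644, -0.002, -0.002]
ft_force: [0.5, 0.6, -5.6]
grip_width: 0.318
```

Emit:
{"name": "step_arm", "arguments": {"steps": [{"x": 0,"y": 0,"z": 0.02,"spin": 0},{"x": 0,"y": 0,"z": 0.02,"spin": 0},{"x": 0,"y": 0,"z": 0,"spin": 0},{"x": 0,"y": 0,"z": 0,"spin": 0},{"x": 0,"y": 0,"z": 0,"spin": 0}]}}

```text
clock: 38.6
ee_pos: [0.5088, -0.2903, 0.1953]
eef_rot: [0.763, 0.646, 0.0, 0.0]
ft_force: [0.0, -0.1, -5.4]
grip_width: 0.311
```

```bash
python3 - <<'E'
from tt import *
c=cap('wrist','w19.png');go(.505,-.2912,.155,80.5)
E
```

```text
clk 38.65 p [ 0.5088 -0.2903  0.1955] jawyaw 80.51 tilt [ 0.0011 -0.0006] grip 0.315 F [-0.1 -0.1 -4.8]
 spin 0.0002  before-spin xyz [-0.0015 -0.0036  0.0405]  after-spin xyz [-0.0015 -0.0036  0.0405] j7 1.88
```

View pics/w19.png

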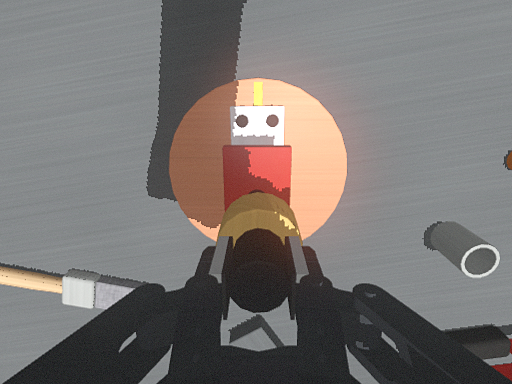

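Emit:
{"name": "step_arm", "arguments": {"steps": [{"x": -0.001,"y": -0.0035,"z": 0.015,"spin": 0},{"x": 0,"y": 0,"z": 0.015,"spin": 0},{"x": 0,"y": 0,"z": 0.005,"spin": 0},{"x": 0,"y": 0,"z": 0,"spin": 0},{"x": 0,"y": 0,"z": 0,"spin": 0},{"x": 0,"y": 0,"z": 0,"spin": 0}]}}

```text
clock: 39.4
ee_pos: [0.5051, -0.2908, 0.1604]
eef_rot: [0.763, 0.646, 0.0, 0.001]
ft_force: [-0.1, 0.2, -6.4]
grip_width: 0.312
```

```bash
python3 - <<'E'
from tt import *
go(.505,-.2912,.155,80.5)
E
```

```text
clk 39.40 p [ 0.5051 -0.2908  0.1604] jawyaw 80.50 tilt [ 0.001  -0.0005] grip 0.312 F [-0.1  0.2 -6.4]
 spin 0.0001  before-spin xyz [-0.0004 -0.0001  0.0054]  after-spin xyz [-0.0004 -0.0001  0.0054] j7 1.89
```

Emit:
{"name": "step_arm", "arguments": {"steps": [{"x": 0,"y": 0,"z": 0.002,"spin": 0},{"x": 0,"y": 0,"z": 0.002,"spin": 0},{"x": 0,"y": 0,"z": 0.001,"spin": 0},{"x": 0,"y": 0,"z": 0,"spin": 0},{"x": 0,"y": 0,"z": 0,"spin": 0}]}}

```text
clock: 40.02
ee_pos: [0.5047, -0.2906, 0.155]
eef_rot: [0.763, 0.646, 0.0, -0.0]
ft_force: [-0.1, 0.2, -3.3]
grip_width: 0.311
```

Emit:
{"name": "step_arm", "arguments": {"steps": [{"x": 0,"y": 0,"z": 0.0005,"spin": 0},{"x": 0,"y": 0,"z": 0,"spin": 0},{"x": 0,"y": 0,"z": 0,"spin": 0}]}}

```text
clock: 40.4
ee_pos: [0.5049, -0.2907, 0.155]
eef_rot: [0.763, 0.646, 0.0, 0.0]
ft_force: [-1.6, 1.4, 4.0]
grip_width: 0.311
```

Emit:
{"name": "step_arm", "arguments": {"steps": [{"x": 0,"y": 0,"z": 0,"spin": 0},{"x": 0,"y": 0,"z": 0,"spin": 0},{"x": 0,"y": 0,"z": 0,"spin": 0},{"x": 0,"y": 0,"z": 0,"spin": 0},{"x": 0,"y": 0,"z": -0.03,"spin": 0},{"x": 0,"y": 0,"z": -0.05,"spin": 0},{"x": 0,"y": -0.02,"z": -0.04,"spin": 0},{"x": 0,"y": -0.02,"z": 0,"spin": 0}], "gripper": -1}}

```text
clock: 41.4
ee_pos: [0.4672, -0.2852, 0.2781]
eef_rot: [0.763, 0.646, 0.002, 0.004]
ft_force: [-0.3, 0.0, -0.9]
grip_width: 1.001
```

Emit:
{"name": "step_arm", "arguments": {"steps": [{"x": 0,"y": 0,"z": 0,"spin": 0},{"x": 0,"y": 0,"z": 0,"spin": 0},{"x": 0,"y": 0,"z": 0,"spin": 0}]}}

```text
clock: 41.78
ee_pos: [0.466, -0.2838, 0.2738]
eef_rot: [0.763, 0.646, -0.0, -0.0]
ft_force: [0.6, 0.2, -0.5]
grip_width: 1.004
```

```bash
python3 - <<'E'
from tt import *
c=cap('wrist','w20.png');go(.505,-.2912,.3,80.5);h=cloud(c)[...,2]
m=cv2.morphologyEx(((h>.178)&(h<.19)).astype(np.uint8),cv2.MORPH_OPEN,np.ones((3,3)));m[:,:180]=0;m[:,330:]=0
print('knob',rect(c,m>0,.184,(258,260)))
print('head',hrect(c,.115,.126,.12,(258,200)))
cap('scene','s20.png')
E
```

```text
clk 41.83 p [ 0.4659 -0.2838  0.2738] jawyaw 80.54 tilt [-0.0006  0.0004] grip 1.004 F [0.5 0.8 0.9]
 spin 0.0006  before-spin xyz [-0.0008  0.0398 -0.0263]  after-spin xyz [-0.0008  0.0398 -0.0263] j7 1.90
knob (array([ 0.50532278, -0.29058173]), array([26.3, 28.1]), np.float32(-9.417366), array([ 0.50538321, -0.29070304]))
head (array([ 0.48434552, -0.28766898]), array([37.7, 49.8]), np.float32(80.5894), array([ 0.47837223, -0.28703981]))
```

View pics/w20.png

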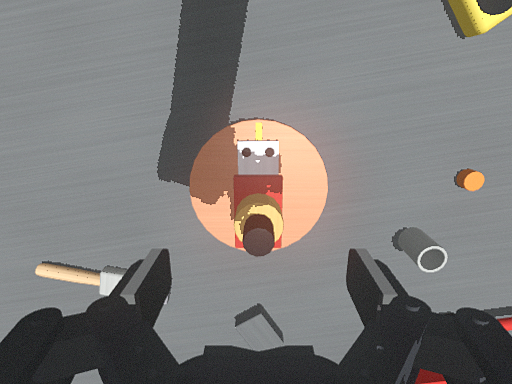

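View pics/s20.png

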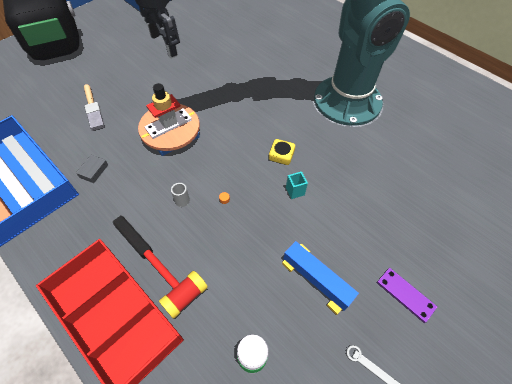

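```bash
python3 - <<'E'
from tt import *
c=cap('top','t21.png')
print('beam',colrect(c,lambda H,S,V:(H>100)&(H<115)&(S>120)&(V>150),.053,(165,176),0))
print('round',colrect(c,lambda H,S,V:(V>135)&(S<60),.06,(324,134),9)[0])
print(bot.finish_job(),bot.get_state()['clock'])
E
```

```text
beam (array([0.53911725, 0.31666806]), array([ 43.6, 184.1]), np.float32(-88.07355), array([0.53874309, 0.31688276]))
round [ 0.63210974 -0.07825103]
the job is handed in; nothing more can be done
the job is handed in; nothing more can be done
```

The short post is built on the turntable in the order you asked, and the job was handed in at about 42 s with the gripper open and clear of everything. I slid the foot plate out level from under the beam, re-gripped it at its middle and laid it on the turntable. The square stub, the red head plate and the brass weight followed.

What the last wrist-camera checks showed, with the turntable centre measured at about (0.506, -0.291):

| Part | Position (m) | Yaw |
|---|---|---|
| Foot plate | (0.506, -0.291) | about -9.2° (yellow line about -9.5°) |
| Square stub | (0.505, -0.291) | square to the foot plate by gripper yaw; the picture fit read 1° off |
| Head plate | (0.505, -0.291) | -9.4° |
| Brass weight (knob) | (0.505, -0.291) | round |

- **Beam and round stub:** in the top camera, both are where they started. The beam is within 0.3 mm and 0.3°, and the round stub has not moved.
- **Small disagreements:** the camera readings of the turntable centre and line differed by up to about 4 mm and 0.7°. The coarser scene view was furthest off, so I went by the close wrist views.
- **One refused move:** my first move call was rejected for its format, and the arm did not move.

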